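Put the mixed hose fittings back in their stock bins

ROBOT

A 7-joint arm with a two-finger parallel gripper is mounted at the origin on the work surface. World frame = base frame: x ahead of the robot, y to its left, z up, the work surface at z = 0. Lengths are in m, angles in rad, forces in N, time in s.
With the tool pointing down it reaches from about 0.425 to 0.825 m from the base axis. Payload 3.6 kg.
Tool frame: the origin (TCP) lies between the finger pads; the fingertips stand 22 mm ahead of it and the grasp point (between the pads) lies 3 mm ahead of it; y points along the fingers, z is the direction in which the jaws open and shut, and the axes are right-handed (so a half turn about y gives the same grasp; the last joint's range is limited). The gripper opens to 85 mm and grips with 20 to 120 N. Pads are 22 mm wide; open, the fingers measure 114 mm over their backs; the gripper's body (76 mm by 85 mm) begins 54 mm behind the grasp point. The pads swing forward as they close: fully open they stand 13 mm farther back than shut.
Start: joints at [1.2, 0.615, -0.013, 1.423, 0.008, 1.103, -0.04], TCP at [0.22, -0.612, 0.253] pointing down, gripper open.
Joint ranges: [-3.12, 3.12], [-0.3, 2.06], [-1.34, 1.32], [0.26, 2.42], [-1.36, 4.5], [0.01, 1.98], [-2.84, 2.84]. Speed limits (rad/s): [2.79, 2.79, 3.14, 3.14, 3.14, 3.14, 3.14].

INTERFACE

Orientations are given as a rotation vector (axis times angle).
In Python, from workcell import bot gives the robot as it stands. The module is installed in compiled form; this text tells all that it offers.
- The arm moves only by the tool servo_tool, never from a script. Its argument "deltas" is a list of rows, each an object with "offset": the shift along the tool's x, y, z in m, a list of three; "rot": the turn, a rotation vector about the tool's x, y, z in rad, a list of three; "gripper": the finger opening in m, from 0 to 0.0854. In form: [{"offset": [x, y, z], "rot": [ax, ay, az], "gripper": gripper}, ...]. A call has 1 to 12 rows; each row is the pose to reach, as a shift and turn from the pose commanded when the call began, along the tool's axes at that moment; what a row does not reach only later rows make up. A row lasts 1/10 s, in which the tool goes at most 50 mm and 8.59 degrees, less where a joint would pass 70% of its speed; a pose out of reach is approached as far as the arm can. A call with a gripper value outside its range is refused whole. The fingers move at their own pace and stop on an object; the grip force is fixed at half the most. Time passes only in rows, so rows that repeat a pose let the fingers close. It gives the time, the measured TCP pose, the force and the opening at its end, in the units of the state.
- bot.observe(): the state, without advancing time (a new reading comes with each control period).
- bot.read_camera(name): name is "scene" or "top"; returns a dict with "frame" (480x640x3 uint8, red, green, blue), "depth" (480x640 float32, m along the optical axis (not along the pixel's ray), 0 where there is no reading), "camera_matrix" (3x3 intrinsics, pixels), "pose" (4x4, takes a point from camera to world coordinates). Camera axes: x right, y down, z forward; pixel columns grow to the right and rows downward; lengths in m; the calibration is good to about 2 mm. A picture is of the moment at which its call begins.
- bot.hand_in(): hands the job in, once; it reports no verdict.
The state is a dict: "time_s": time; "q": joint angles; "dq": joint speeds; "tau": joint torques, N m; "ee_pos": TCP position; "orientation": TCP orientation; "wrist_force": force on the tool from outside, world axes, zero at the start; "moment": the same for the moment, N m; "opening": finger opening in m.
Only numpy, scipy, OpenCV 4.12 (cv2) and the standard library are available. Lean on these libraries where they do the work, as an engineer would, in place of code of your own. Each camera call takes 0.05 s, during which the arm holds its last target.

TASK

Clear the fittings off the green mat into the blue stock bins, each into the bin that already holds its kind: the straight hose fitting, the elbow and the brass nipple laid flat on the bin's floor in front of the stock, and both dark ferrules stood on end on the floor like the ones in their bin. Set every piece down rather than dropping it, so that threads and ends are not dented, and leave the grease tin standing where it is.

Things in the scene. Friction and masses are not known exactly. Their poses are not given: they have to be found in the camera images.
- straight: Straight hose fitting, bright steel, lying, 66 mm long, 140 g: round crimp shell (26 mm dia, 36 long) at its -x end, thin 8 mm neck, hexagon nut (26 mm across flats, 30 across corners, 22 long) at its +x end. Origin on its axis at mid-length, 13 mm above what it lies on; x along the axis to the nut. Middle of the shell: x = -15 mm.
- elbow: 90 degree elbow hose fitting, bright steel, lying flat: an L of 63 (x) by 51 mm (y), 170 g. Origin mid-outline, 13 mm above what it lies on, z up. Round crimp shell (26 mm dia) along x from -31.5 to +2.5 mm at y = -12.5 mm; hexagon nut (26 mm across flats, 30 across corners) along y from +3.5 to +25.5 mm at x = +18.5 mm; a 16 mm bent tube joins them.
- nipple: Brass double nipple, lying, 46 mm long, 100 g: hexagon (26 mm across flats, 14 long) in the middle, a thread of 21 mm diameter and 16 mm length at each end. Origin at its middle on the axis, 13 mm above what it lies on; x along the axis. It rests on a flat of the hexagon, so from above it is 30 mm wide across the corners.
- ferrule_a: Bare crimp ferrule: dark steel tube, 30 mm outer and 23 mm inner diameter, 38 mm tall, 70 g, standing on end on the mat. Origin at the centre of its underside, z up along the tube.
- ferrule_b: Bare crimp ferrule, the same as ferrule_a in every way. Origin at the centre of its underside, z up along the tube.
- bin_straight: Bin with straight hose fittings. Blue, fixed, 165 mm deep (x), 122 wide (y), walls and floor 3 mm, on a 3 mm rail. Origin: centre of its underside; x to its back, front to the robot. Back wall and sides 52 mm high, sides slope from x = -30 mm to 28 mm at the front; front lip 25 mm. The stock (fixed, up to z = 56 mm) fills it from x = +11 mm back; the floor before it is free.
- bin_elbow: Bin with elbow hose fittings. Blue, fixed, 165 mm deep (x), 122 wide (y), walls and floor 3 mm, on a 3 mm rail. Origin: centre of its underside; x to its back, front to the robot. Back wall and sides 52 mm high, sides slope from x = -30 mm to 28 mm at the front; front lip 25 mm. The stock (fixed, up to z = 56 mm) fills it from x = +8 mm back; the floor before it is free.
- bin_nipple: Bin with brass nipples. Blue, fixed, 165 mm deep (x), 122 wide (y), walls and floor 3 mm, on a 3 mm rail. Origin: centre of its underside; x to its back, front to the robot. Back wall and sides 52 mm high, sides slope from x = -30 mm to 28 mm at the front; front lip 25 mm. The stock (fixed, up to z = 54 mm) fills it from x = +24 mm back; the floor before it is free.
- bin_ferrule: Bin with dark ferrules on end. Blue, fixed, 165 mm deep (x), 122 wide (y), walls and floor 3 mm, on a 3 mm rail. Origin: centre of its underside; x to its back, front to the robot. Back wall and sides 52 mm high, sides slope from x = -30 mm to 28 mm at the front; front lip 25 mm. The stock (fixed, up to z = 41 mm) fills it from x = +14 mm back; the floor before it is free.
- grease_tin: Round red grease tin with a white lid, 59 mm diameter, 42 mm tall, loose, to stay where it is. Origin at the centre of its underside. It and the five pieces stand in a loose row, 90 mm or more from centre to centre, on a green rubber mat 3 mm thick that lies on the bench (z = 0).

How it is judged:
By the outcome, as a careful person would: the job done as asked, in the order asked, and still so for the second after the job is handed in, with the robot touching nothing.
It also fails if it takes over 102 s, if anything falls off the work surface, if the arm or the gripper's body presses on something with over 40 N, if the wrist force passes 120 N, or if a joint passes its speed limit or range.

## Working session

There is one attempt and no reset: what is moved stays moved. The work goes in short steps, Python scripts to look and compute and a tool call to move; the robot and the scene stay as the last step left them, time stands still between calls to the robot, and variables do not carry over. Pictures are saved under pics/ and viewed, and the job is handed in when it is done.

Besides the shell and the picture viewer there is one more tool, called after "Call:" as a command line: name --argument value ..., lists and objects as JSON in quotes. servo_tool: Moves the arm, as the interface text tells. Its arguments: {"type":"object","properties":{"deltas":{"type":"array","items":{"type":"object","properties":{"offset":{"type":"array","items":{"type":"number"}},"rot":{"type":"array","items":{"type":"number"}},"gripper":{"type":"number"}}}}},"required":["deltas"]}

```bash
mkdir -p pics
python3 - <<'E'
from workcell import bot
import cv2,numpy as np
s=bot.observe(); print({k:np.round(v,3).tolist() for k,v in s.items()})
for n in("scene","top"):
    r=bot.read_camera(n); np.savez(f"{n}0.npz",**r)
    cv2.imwrite(f"pics/{n}0.png",r["frame"][:,:,::-1]); print(n,r["camera_matrix"].tolist(),np.round(r["pose"],4).tolist())
E
```

```text
{'time_s': 0.0, 'q': [1.2, 0.616, -0.013, 1.425, 0.008, 1.103, -0.04], 'dq': [0.002, -0.0, -0.0, -0.0, -0.002, -0.001, -0.0], 'tau': [-0.0, -46.922, 0.259, -17.104, 0.01, 0.01, -0.0], 'ee_pos': [0.219, -0.611, 0.252], 'orientation': [-0.355, 2.037, -2.032], 'wrist_force': [-0.228, -0.138, 0.637], 'moment': [-0.077, -0.031, 0.032], 'opening': 0.085}
scene [[511.1686994557825, 0.0, 324.2383203540061], [0.0, 511.1686994557825, 239.50227766939886], [0.0, 0.0, 1.0]] [[-0.5162, 0.5017, -0.6941, 1.11], [0.8563, 0.2869, -0.4295, 0.3744], [-0.0164, -0.8161, -0.5777, 0.5544], [0.0, 0.0, 0.0, 1.0]]
top [[468.3878261588125, 0.0, 312.80210286350933], [0.0, 468.3878261588125, 240.3879343183634], [0.0, 0.0, 1.0]] [[-0.1002, -0.9686, 0.2276, 0.3033], [-0.995, 0.0984, -0.0194, 0.0228], [-0.0036, -0.2284, -0.9736, 1.0544], [0.0, 0.0, 0.0, 1.0]]
```

View pics/top0.png

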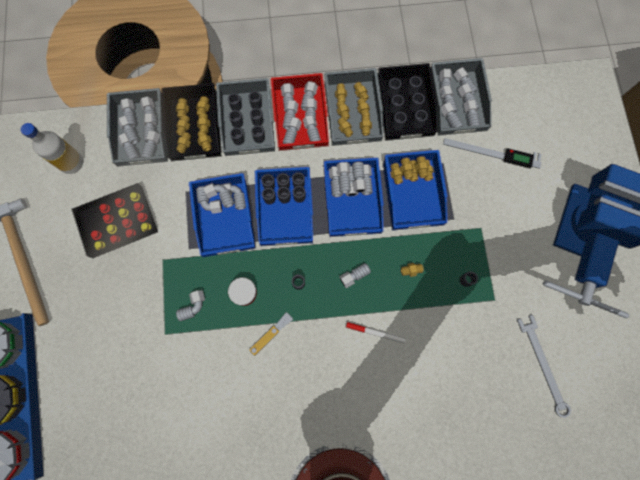

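View pics/scene0.png

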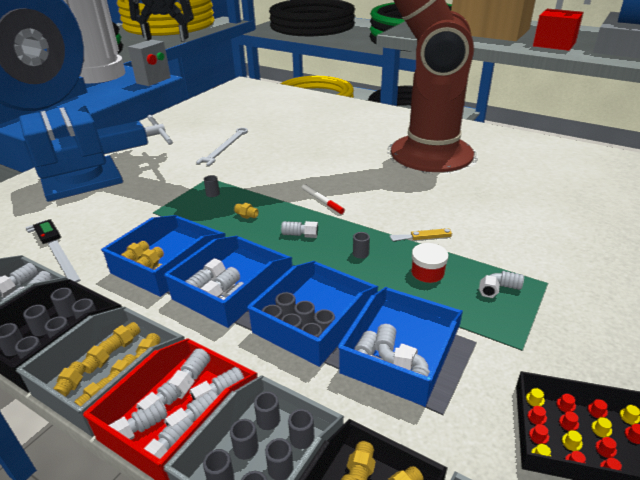

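```bash
cat > h.py <<'E'
import numpy as np,cv2
from scipy.spatial.transform import Rotation as R
def load(n): return dict(np.load(n+".npz"))
def cloud(r):
    K=r["camera_matrix"];P=r["pose"];d=r["depth"]
    v,u=np.mgrid[0:480,0:640]
    c=np.stack([(u-K[0,2])/K[0,0]*d,(v-K[1,2])/K[1,1]*d,d],-1)
    return c@P[:3,:3].T+P[:3,3]
def ray(r,u,v,z):
    K=r["camera_matrix"];P=r["pose"]
    d=P[:3,:3]@np.array([(u-K[0,2])/K[0,0],(v-K[1,2])/K[1,1],1.]);o=P[:3,3]
    return o+d*(z-o[2])/d[2]
def proj(r,p):
    P=r["pose"];c=P[:3,:3].T@(np.array(p)-P[:3,3]);k=r["camera_matrix"]@c;return k[:2]/k[2]
E
python3 - <<'E'
from h import *
s=R.from_rotvec([-0.355,2.037,-2.032]).as_matrix();print(s.round(3))
for n in("top0","scene0"):
    r=load(n);c=cloud(r);ok=r["depth"]>0
    hsv=cv2.cvtColor(r["frame"],cv2.COLOR_RGB2HSV)
    m=cv2.inRange(hsv,(65,80,40),(90,255,255)); 
    if n=="top0": u,v=400,300
    p=c[(m>0)&ok];print(n,"mat z med",np.median(p[:,2]),p.min(0),p.max(0),"bench",np.median(c[300:420,480:540] if n=="top0" else c[110:130,230:300],axis=(0,1)))
    # mat hull mask
    cn,_=cv2.findContours(cv2.morphologyEx(m,cv2.MORPH_OPEN,np.ones((3,3))),0,2);cn=max(cn,key=cv2.contourArea)
    hm=np.zeros_like(m);cv2.drawContours(hm,[cv2.convexHull(cn)],-1,255,-1)
    t=((c[...,2]>0.009)&(c[...,2]<.07)&ok&(hm>0)).astype(np.uint8)
    k,l,st,ce=cv2.connectedComponentsWithStats(t)
    for i in range(1,k):
        if st[i,4]<25: continue
        q=c[l==i];print(st[i].tolist(),"mean",q.mean(0).round(4),"min",q.min(0).round(4),"max",q.max(0).round(4))
    b=r["frame"]
    x=b[140:345,150:510] if n=="top0" else b[160:420,90:560]
    cv2.imwrite("pics/"+n+"z.png",cv2.resize(x,None,fx=2.2 if n=="top0" else 1.7,fy=2.2 if n=="top0" else 1.7,interpolation=2)[:,:,::-1])
E
```

```text
[[-0.941 -0.001  0.338]
 [-0.338  0.002 -0.941]
 [ 0.    -1.    -0.003]]
top0 mat z med 0.002827573933909977 [ 0.33755103 -0.52878723 -0.00442343] [0.71132037 0.6858969  0.05999055] bench [ 2.41787735e-01 -3.97734924e-01 -3.55519221e-04]
[401, 263, 22, 14, 222] mean [ 0.456  -0.2091  0.0236] min [ 0.4425 -0.2345  0.01  ] max [ 0.4722 -0.187   0.0345]
[339, 264, 31, 24, 346] mean [ 0.4562 -0.081   0.0251] min [ 0.4325 -0.1154  0.0112] max [ 0.4793 -0.0478  0.0334]
[460, 271, 18, 16, 167] mean [ 0.4219 -0.3294  0.0303] min [ 0.4077 -0.345   0.009 ] max [ 0.4375 -0.3154  0.044 ]
[291, 275, 14, 15, 101] mean [0.4526 0.0452 0.0342] min [0.4388 0.0307 0.011 ] max [0.4667 0.0593 0.0456]
[228, 278, 28, 28, 612] mean [0.4423 0.167  0.0433] min [0.4148 0.1394 0.0092] max [0.4725 0.1969 0.0497]
[176, 291, 29, 30, 424] mean [0.424  0.2823 0.0244] min [0.3965 0.2545 0.0124] max [0.4559 0.3173 0.0337]
scene0 mat z med 0.0032688196510974876 [-1.54329996 -1.59501154 -0.06773291] [0.7052625  0.3476203  0.09266627] bench [ 0.02694652 -0.48526781  0.00065827]
[204, 182, 16, 13, 164] mean [ 0.4281 -0.3241  0.0234] min [ 0.4112 -0.3399  0.0094] max [ 0.4377 -0.3153  0.0393]
[235, 203, 24, 15, 257] mean [ 0.4598 -0.2073  0.0215] min [ 0.4401 -0.2332  0.0096] max [ 0.4711 -0.1879  0.0311]
[162, 215, 131, 50, 916] mean [ 0.557  -0.1638  0.0273] min [ 0.5457 -0.3055  0.0118] max [ 0.5871 -0.0354  0.0493]
[282, 221, 36, 16, 464] mean [ 0.4619 -0.0797  0.0223] min [ 0.4364 -0.1148  0.0091] max [ 0.4812 -0.0492  0.0313]
[353, 232, 17, 25, 376] mean [0.4571 0.046  0.0293] min [0.4373 0.0286 0.0092] max [0.4689 0.0592 0.0427]
[412, 244, 37, 37, 1055] mean [0.4557 0.1708 0.0356] min [0.424  0.1387 0.0091] max [0.4731 0.1963 0.048 ]
[296, 261, 167, 66, 1888] mean [0.5481 0.1335 0.0248] min [ 0.5325 -0.0009  0.009 ] max [0.5942 0.2611 0.0565]
[479, 271, 45, 25, 720] mean [0.4313 0.284  0.0224] min [0.3998 0.2542 0.0091] max [0.4573 0.3155 0.0311]
```

View pics/top0z.png

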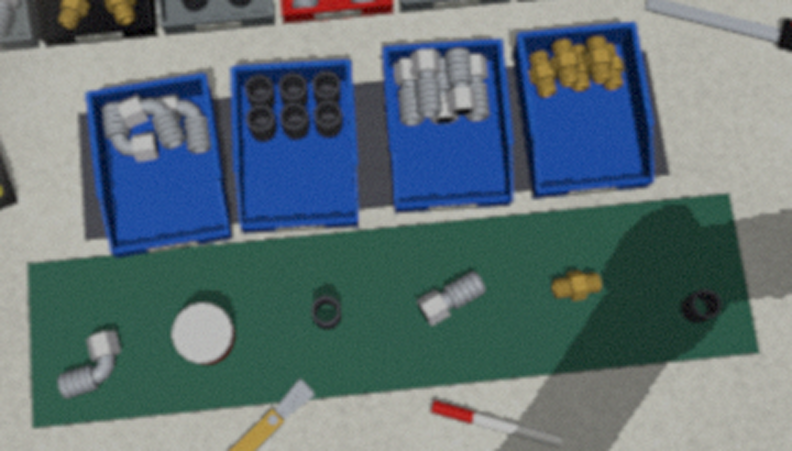

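View pics/scene0z.png

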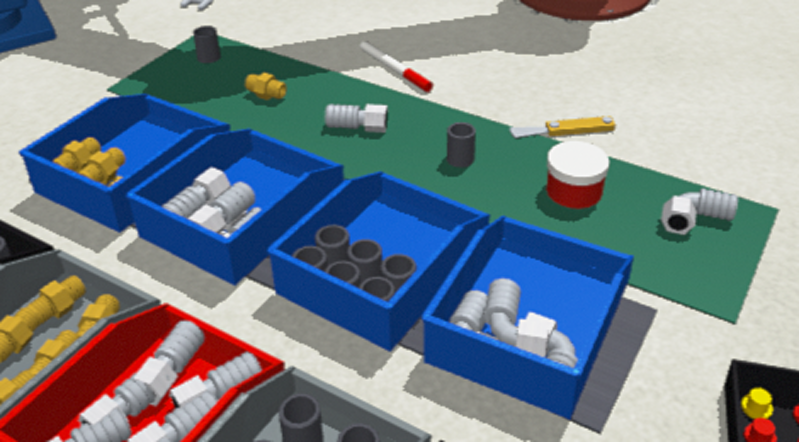

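```bash
cat > m.py <<'E'
from h import *
def bins(n):
    r=load(n);c=cloud(r);hsv=cv2.cvtColor(r["frame"],cv2.COLOR_RGB2HSV)
    m=cv2.inRange(hsv,(105,130,50),(125,255,255))
    k,l,st,ce=cv2.connectedComponentsWithStats(m)
    for i in range(1,k):
        if st[i,4]<600: continue
        q=c[(l==i)];q=q[(q[:,2]>.004)&(q[:,2]<.063)&(q[:,0]>.5)&(q[:,0]<.85)]
        if len(q)<400: continue
        (cx,cy),(w,h),a=cv2.minAreaRect(q[:,:2].astype(np.float32)); 
        while a>45:a-=90;w,h=h,w
        while a<-45:a+=90;w,h=h,w
        print("bin",n,st[i].tolist(),"c",round(cx,4),round(cy,4),"size",round(w,4),round(h,4),"yaw",round(a,1),"floor z",np.percentile(q[:,2],[5,50,98]).round(4))
def pieces(n,zr=(.012,.07)):
    r=load(n);c=cloud(r)
    for nm,(x,y) in dict(straight=(.457,-.082),elbow=(.427,.284),nip=(.457,-.21),fa=(.454,.045),fb=(.424,-.33),tin=(.444,.167)).items():
        s=(np.hypot(c[...,0]-x,c[...,1]-y)<.05)&(c[...,2]>zr[0])&(c[...,2]<zr[1])
        q=c[s][:,:3];f=q[:,:2].astype(np.float32)
        o,(w,h),a=cv2.minAreaRect(f); cc,rad=cv2.minEnclosingCircle(f)
        e=np.linalg.svd(f-f.mean(0))[2][0] if len(f)<3000 else [0,0]
        print(nm,n,len(q),"rect",np.round(o,4),np.round((w,h),4),round(a,1),"circ",np.round(cc,4),round(rad,4),"pca",round(np.degrees(np.arctan2(e[1],e[0])),1),"ztop",np.percentile(q[:,2],95).round(4))
E
python3 - <<'E'
from m import *
for n in("top0","scene0"): bins(n);pieces(n)
E
```

```text
bin top0 [384, 150, 64, 79, 3209] c 0.6374 -0.2508 size 0.169 0.1436 yaw 0.1 floor z [0.0045 0.0082 0.0567]
bin top0 [324, 158, 60, 78, 2805] c 0.6346 -0.1031 size 0.17 0.1355 yaw -2.7 floor z [0.0045 0.0077 0.0572]
bin top0 [255, 167, 58, 78, 3208] c 0.6287 0.0625 size 0.169 0.1333 yaw -2.7 floor z [0.0044 0.0076 0.0569]
bin top0 [189, 173, 66, 84, 3138] c 0.6221 0.2022 size 0.1687 0.1264 yaw 3.7 floor z [0.0045 0.0081 0.0569]
bin top0 [555, 185, 85, 70, 1580] c 0.5509 -0.6036 size 0.1364 0.0434 yaw -28.6 floor z [0.0145 0.0181 0.0415]
straight top0 344 rect [ 0.4578 -0.0824] [0.0295 0.0653] 23.6 circ [ 0.4572 -0.0819] 0.0342 pca 113.4 ztop 0.0305
elbow top0 424 rect [0.4253 0.2842] [0.0401 0.0773] 49.5 circ [0.4263 0.2855] 0.0388 pca 137.1 ztop 0.0302
nip top0 218 rect [ 0.4574 -0.2109] [0.0292 0.0472] 10.8 circ [ 0.4573 -0.2106] 0.0241 pca 94.4 ztop 0.0297
fa top0 97 rect [0.4527 0.045 ] [0.0283 0.0277] 82.9 circ [0.4534 0.0452] 0.0149 pca -170.2 ztop 0.0433
fb top0 156 rect [ 0.4226 -0.3297] [0.0279 0.0291] 44.5 circ [ 0.4227 -0.3302] 0.0153 pca -71.0 ztop 0.0429
tin top0 605 rec
[... 269 characters left out ...]
 0.576 yaw 1.8 floor z [0.0053 0.0259 0.0559]
straight scene0 430 rect [ 0.4589 -0.0827] [0.0245 0.0655] 21.5 circ [ 0.4585 -0.0825] 0.0334 pca 114.1 ztop 0.0296
elbow scene0 684 rect [0.4268 0.2828] [0.0371 0.075 ] 48.3 circ [0.4282 0.2843] 0.0376 pca -43.3 ztop 0.0298
nip scene0 239 rect [ 0.4555 -0.2103] [0.045  0.0309] 87.2 circ [ 0.455  -0.2109] 0.0239 pca 100.8 ztop 0.0294
fa scene0 355 rect [0.4537 0.0443] [0.0311 0.0291] 19.6 circ [0.4533 0.0446] 0.0163 pca 27.9 ztop 0.0415
fb scene0 236 rect [ 0.4216 -0.3313] [0.031 0.029] 73.7 circ [ 0.4213 -0.3323] 0.0172 pca 46.8 ztop 0.0411
tin scene0 1076 rect [0.4438 0.1675] [0.0579 0.0585] 88.7 circ [0.4438 0.1664] 0.0309 pca 39.7 ztop 0.0463
```

Run:
```python
from h import *
for n in("top0","scene0"):
    r=load(n);c=cloud(r);hsv=cv2.cvtColor(r["frame"],cv2.COLOR_RGB2HSV)
    m=cv2.inRange(hsv,(105,110,40),(125,255,255))>0
    for y0 in(-.237,-.103,.05,.203):
        s=m&(abs(c[...,1]-y0)<.07)&(abs(c[...,0]-.63)<.12)
        q=c[s&(c[...,2]>.047)&(c[...,2]<.062)];f=q[:,:2].astype(np.float32)
        o,(w,h),a=cv2.minAreaRect(f)
        if a>45:a-=90;w,h=h,w
        fl=c[s&(c[...,2]>.0)&(c[...,2]<.012)&(c[...,0]<.62)];o2,wh,a2=cv2.minAreaRect(fl[:,:2].astype(np.float32))
        lip=c[s&(c[...,2]>.018)&(c[...,2]<.033)&(c[...,0]<.58)]
        # side-wall/back regress
        print(n,y0,len(q),"rimrect",np.round(o,4),round(w,4),round(h,4),round(a,1),"back corner mean",(np.array(o)+w/2*np.array([np.cos(np.radians(a)),np.sin(np.radians(a))])).round(4),"floor",np.round(o2,4),np.round(wh,4),round(a2,1),"lip x",np.percentile(lip[:,0],[5,50,95]).round(4) if len(lip) else 0)
r=load("top0");b=r["frame"][140:270,180:455];cv2.imwrite("pics/bins.png",cv2.resize(b,None,fx=2.9,fy=2.9,interpolation=2)[:,:,::-1])
b=r["frame"][250:325,170:490];cv2.imwrite("pics/pcs.png",cv2.resize(b,None,fx=2.5,fy=2.5,interpolation=2)[:,:,::-1])
```

```text
top0 -0.237 491 rimrect [ 0.6567 -0.2427] 0.1339 0.1275 -0.0 back corner mean [ 0.7237 -0.2428] floor [ 0.5877 -0.2345] [0.0645 0.1343] 0.0 lip x [0.5536 0.5568 0.5735]
top0 -0.103 448 rimrect [ 0.6505 -0.0992] 0.1386 0.1271 -2.7 back corner mean [ 0.7197 -0.1024] floor [ 0.5875 -0.1029] [0.1349 0.0648] 89.9 lip x [0.5499 0.5538 0.5727]
top0 0.05 393 rimrect [0.6452 0.0589] 0.1376 0.1243 -2.3 back corner mean [0.714  0.0562] floor [0.5885 0.0589] [0.1226 0.0656] 88.4 lip x [0.5437 0.5477 0.5515]
top0 0.203 479 rimrect [0.6407 0.2033] 0.1324 0.128 4.8 back corner mean [0.7067 0.2088] floor [0.5801 0.2037] [0.084  0.1336] 2.2 lip x [0.5367 0.5425 0.5686]
scene0 -0.237 938 rimrect [ 0.6553 -0.2373] 0.1318 0.1391 0.3 back corner mean [ 0.7212 -0.237 ] floor [ 0.5866 -0.2705] [0.0695 0.0669] 88.8 lip x [0.5522 0.5563 0.5739]
scene0 -0.103 1072 rimrect [ 0.6528 -0.1007] 0.132 0.1298 -1.9 back corner mean [ 0.7188 -0.1029] floor [ 0.5844 -0.0983] [0.1214 0.0676] 88.1 lip x [0.5497 0.5541 0.5761]
scene0 0.05 1121 rimrect [0.6458 0.0575] 0.1335 0.1281 -2.8 back corner mean [0.7124 0.0542] floor [0.5826 0.0478] [0.0942 0.077 ] 87.5 lip x [0.5437 0.5477 0.5705]
scene0 0.203 1316 rimrect [0.6397 0.2013] 0.1341 0.1272 3.3 back corner mean [0.7066 0.2051] floor [0.5805 0.1985] [0.0843 0.1199] 3.6 lip x [0.5368 0.542  0.5671]
```

View pics/bins.png

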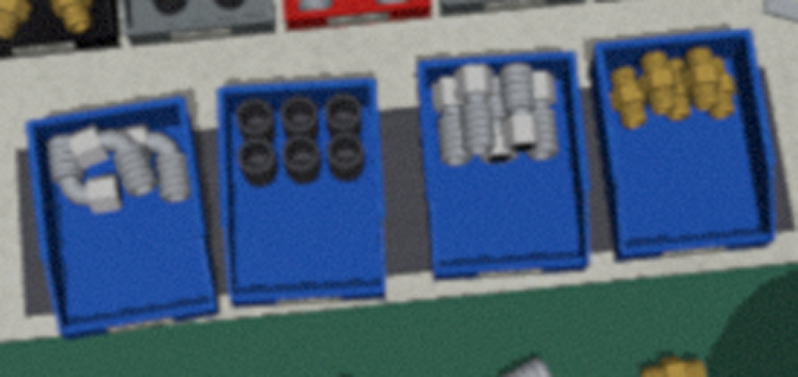

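View pics/pcs.png

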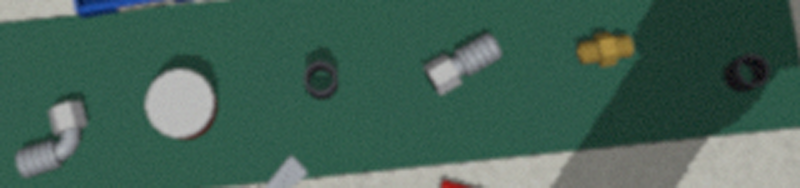

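Run:
```python
from h import *
r=load("top0")
for n,k in dict(nip=((597,42),(752,33),(620,255),(773,243)),strt=((420,60),(575,52),(437,275),(586,267)),fer=((220,88),(376,80),(232,303),(384,296)),elb=((30,122),(184,100),(62,333),(216,312))).items():
    P=[ray(r,180+u/2.9,140+v/2.9,z)[:2] for (u,v),z in zip(k,(.055,.055,.030,.030))]
    bm=(P[0]+P[1])/2;fm=(P[2]+P[3])/2;d=bm-fm;w=P[0]-P[1];w2=P[2]-P[3]
    print(n,"c",((bm+fm)/2).round(4),"len",np.linalg.norm(d).round(4),"yaw",np.degrees(np.arctan2(d[1],d[0])).round(1),[np.degrees(np.arctan2(-q[0],q[1])).round(1) for q in(w,w2)],np.linalg.norm(w).round(4),np.linalg.norm(w2).round(4))
def pp(u,v,z):return ray(r,170+u/2.5,250+v/2.5,z)[:2].round(4)
print("nip ends",pp(579,52,.016),pp(634,45,.016)); print("str",pp(430,80,.016),pp(495,44,.016))
print("elb shell end",pp(19,162,.016),"nut end",pp(66,98,.016))
```

```text
nip c [ 0.6351 -0.2438] len 0.1667 yaw -0.9 [np.float64(-2.3), np.float64(-1.2)] 0.1229 0.1201
strt c [ 0.633  -0.1005] len 0.1685 yaw -2.5 [np.float64(-2.7), np.float64(-2.6)] 0.1223 0.116
fer c [0.626  0.0583] len 0.1678 yaw -2.8 [np.float64(-2.7), np.float64(-3.1)] 0.1224 0.1177
elb c [0.6199 0.199 ] len 0.1657 yaw 3.7 [np.float64(2.8), np.float64(2.2)] 0.1208 0.1193
nip ends [ 0.4562 -0.1888] [ 0.4576 -0.2388]
str [ 0.4446 -0.053 ] [ 0.471  -0.1148]
elb shell end [0.4089 0.3146] nut end [0.4612 0.271 ]
```

Run:
```python
from h import *
from scipy.optimize import minimize
A=[]
for n in("top0","scene0"):
    r=load(n);c=cloud(r);s=(np.hypot(c[...,0]-.427,c[...,1]-.284)<.05)&(c[...,2]>.012)
    q=c[s][:,:2];A.append(q)
    for q in A[-1:]:
      for y in(-85,-80,-75,-70,-65):
        a=np.radians(y);L=q@np.array([[np.cos(a),-np.sin(a)],[np.sin(a),np.cos(a)]])
        lo,hi=L.min(0),L.max(0);o=(lo+hi)/2;w=np.array([[np.cos(a),-np.sin(a)],[np.sin(a),np.cos(a)]])@o
        M=L-o; sh=M[(M[:,0]<-5)];nu=M[M[:,1]>8]
        ps=np.polyfit(sh[:,0],sh[:,1],1);pn=np.polyfit(nu[:,1],nu[:,0],1)
        print(n,y,(hi-lo).round(4),w.round(4),"shell y",sh[:,1].mean().round(4),sh[:,1].min().round(4),sh[:,1].max().round(4),"slope deg",np.degrees(ps[0]).round(1),"nut x",nu[:,0].mean().round(4),nu[:,0].min().round(4),nu[:,0].max().round(4),np.degrees(-pn[0]).round(1))
```

```text
Traceback (most recent call last):
TypeError: expected non-empty vector for x
```

Run:
```python
from h import *
for n in("top0","scene0"):
    r=load(n);c=cloud(r);s=(np.hypot(c[...,0]-.427,c[...,1]-.284)<.05)&(c[...,2]>.012)
    q=c[s][:,:2]
    for y in(-80,-75,-70):
        a=np.radians(y);W=np.array([[np.cos(a),-np.sin(a)],[np.sin(a),np.cos(a)]]);L=q@W
        lo,hi=L.min(0),L.max(0);o=(lo+hi)/2;w=W@o
        M=(L-o)*1000; sh=M[(M[:,0]<-5)];nu=M[M[:,1]>8]
        ps=np.polyfit(sh[:,0],sh[:,1],1);pn=np.polyfit(nu[:,1],nu[:,0],1)
        print(n,y,(hi-lo).round(4),w.round(4),"shell y",sh[:,1].min().round(1),sh[:,1].max().round(1),"slope",np.degrees(ps[0]).round(1),"nut x",nu[:,0].min().round(1),nu[:,0].max().round(1),np.degrees(-pn[0]).round(1))
```

```text
top0 -80 [0.0653 0.0527] [0.4264 0.2858] shell y -26.3 -1.7 slope -0.8 nut x 1.3 31.7 4.7
top0 -75 [0.0673 0.0507] [0.4264 0.2859] shell y -24.9 0.1 slope -3.7 nut x 3.4 33.6 11.8
top0 -70 [0.0701 0.0497] [0.4263 0.2858] shell y -24.9 2.7 slope -6.7 nut x 5.0 35.1 11.1
scene0 -80 [0.0643 0.0508] [0.4286 0.2849] shell y -25.4 -0.8 slope 2.5 nut x 2.1 31.5 3.1
scene0 -75 [0.0658 0.0476] [0.4288 0.2848] shell y -23.8 -0.4 slope -1.1 nut x 3.7 32.9 9.1
scene0 -70 [0.0676 0.0444] [0.4292 0.2844] shell y -22.2 1.9 slope -5.5 nut x 4.8 33.8 18.7
```

```bash
cat >> h.py <<'E'
def plan(x,y,z,phi,note=""):
    from workcell import bot
    s=bot.observe();Rm=R.from_rotvec(s["orientation"]).as_matrix()
    p=np.radians(phi);zt=np.array([np.cos(p),np.sin(p),0]);yt=np.array([0,0,-1.]);xt=np.cross(yt,zt)
    T=np.stack([xt,yt,zt],1);D=Rm.T@(np.array([x,y,z])-s["ee_pos"]);rv=R.from_matrix(Rm.T@T).as_rotvec()
    print(note,"t",round(s["time_s"],2),"pos",np.round(s["ee_pos"],4),"phi",round(np.degrees(np.arctan2(Rm[1,2],Rm[0,2])),1),"open",round(s["opening"],4),"F",np.round(s["wrist_force"],1))
    print("  offset",D.round(4).tolist(),"rot",rv.round(4).tolist(),"rows",round(max(np.linalg.norm(D)/.05,np.degrees(np.linalg.norm(rv))/8.59),1))
def inbin(name,lx,ly):
    bx,by,a=dict(nip=(.635,-.243,-1.0),strt=(.633,-.1005,-2.6),fer=(.627,.058,-2.8),elb=(.620,.200,3.4))[name]
    a=np.radians(a);return bx+np.cos(a)*lx-np.sin(a)*ly,by+np.sin(a)*lx+np.cos(a)*ly
E
python3 -c "
from h import *
plan(.462,-.0917,.12,23.5)"
```

```text
t 0.1 pos [ 0.2195 -0.6111  0.2522] phi -70.2 open 0.0854 F [-0.2 -0.8 -1.7]
  offset [-0.4038, 0.1332, -0.4066] rot [0.0018, -1.6361, -0.0019] rows 11.8
```

Call:
servo_tool --deltas '[{"offset": [-0.404,0.133,-0.4066],"rot": [0,-1.636,0],"gripper": 0.03},{"offset": [-0.404,0.133,-0.4066],"rot": [0,-1.636,0],"gripper": 0.03},{"offset": [-0.404,0.133,-0.4066],"rot": [0,-1.636,0],"gripper": 0.03},{"offset": [-0.404,0.133,-0.4066],"rot": [0,-1.636,0],"gripper": 0.03},{"offset": [-0.404,0.133,-0.4066],"rot": [0,-1.636,0],"gripper": 0.03},{"offset": [-0.404,0.133,-0.4066],"rot": [0,-1.636,0],"gripper": 0.03},{"offset": [-0.404,0.133,-0.4066],"rot": [0,-1.636,0],"gripper": 0.03},{"offset": [-0.404,0.133,-0.4066],"rot": [0,-1.636,0],"gripper": 0.03},{"offset": [-0.404,0.133,-0.4066],"rot": [0,-1.636,0],"gripper": 0.03},{"offset": [-0.404,0.133,-0.4066],"rot": [0,-1.636,0],"gripper": 0.03},{"offset": [-0.404,0.133,-0.4066],"rot": [0,-1.636,0],"gripper": 0.03},{"offset": [-0.404,0.133,-0.4066],"rot": [0,-1.636,0],"gripper": 0.03}]'

```text
time_s: 1.3
ee_pos: [0.4633, -0.0894, 0.1196]
orientation: [-1.376, 0.899, -0.898]
wrist_force: [-0.3, -0.3, 0.5]
opening: 0.03
```

```bash
cat > snap.py <<'E'
import sys;from h import *
from workcell import bot
t=sys.argv[1]
for n in sys.argv[2:]:
    r=bot.read_camera(n);np.savez(n+t+".npz",**r);cv2.imwrite(f"pics/{n}{t}.png",r["frame"][:,:,::-1])
E
python3 snap.py 1 scene; python3 -c "
from h import *
plan(.462,-.0917,.12,23.5)
r=load('scene1');c=cloud(r);s=(np.hypot(c[...,0]-.462,c[...,1]+.09)<.06)&(c[...,2]>.05)&(c[...,2]<.3)
q=c[s];print(len(q),np.sort(q[:,2])[:40:4].round(4))"
```

```text
t 1.35 pos [ 0.4662 -0.0818  0.1194] phi 24.2 open 0.0301 F [2.5 4.4 0.1]
  offset [0.0073, -0.0007, -0.0079] rot [-0.0067, 0.013, -0.0058] rows 0.2
3338 [0.0984 0.0996 0.1003 0.1007 0.1015 0.1018 0.102  0.1028 0.1033 0.104 ]
```

View pics/scene1.png

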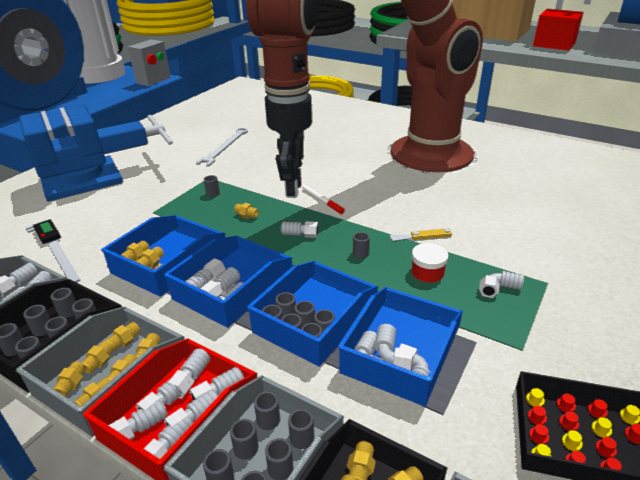

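Call:
servo_tool --deltas '[{"offset": [0,0,0],"rot": [0,0,0],"gripper": 0.05},{"offset": [0,0,0],"rot": [0,0,0],"gripper": 0.05}]'

```text
time_s: 1.55
ee_pos: [0.462, -0.0931, 0.1201]
orientation: [-1.377, 0.903, -0.902]
wrist_force: [-0.7, 0.7, -0.3]
opening: 0.0503
```

```bash
python3 -c "
from h import *
plan(.462,-.0917,.026,23.5)"
```

```text
t 1.55 pos [ 0.462  -0.0931  0.1201] phi 23.5 open 0.0503 F [-0.7  0.7 -0.3]
  offset [-0.0013, 0.0941, 0.0007] rot [0.0016, -0.0005, 0.0001] rows 1.9
```

Call:
servo_tool --deltas '[{"offset": [0,0.02,0],"rot": [0,0,0],"gripper": 0.05},{"offset": [0,0.05,0],"rot": [0,0,0],"gripper": 0.05},{"offset": [0,0.075,0],"rot": [0,0,0],"gripper": 0.05},{"offset": [0,0.088,0],"rot": [0,0,0],"gripper": 0.05},{"offset": [0,0.094,0],"rot": [0,0,0],"gripper": 0.05},{"offset": [0,0.094,0],"rot": [0,0,0],"gripper": 0.05},{"offset": [0,0.094,0],"rot": [0,0,0],"gripper": 0.05}]'

```text
time_s: 2.25
ee_pos: [0.4627, -0.0934, 0.0269]
orientation: [-1.375, 0.902, -0.904]
wrist_force: [0.2, -0.5, 1.2]
opening: 0.0496
```

```bash
python3 snap.py 2 scene top; python3 -c "
from h import *
plan(.462,-.0917,.026,23.5)
r=load('scene2')['frame'][140:300,190:400];t=load('top2')['frame'][220:320,290:420]
a=cv2.resize(r,(420,320),interpolation=2);b=cv2.resize(t,(376,320),interpolation=2);cv2.imwrite('pics/c2.png',np.hstack([a,b])[:,:,::-1])"
```

```text
t 2.35 pos [ 0.463  -0.093   0.0272] phi 23.4 open 0.0502 F [ 0.5 -0.5 -0.1]
  offset [-0.0016, 0.0012, -0.0004] rot [-0.0015, -0.001, 0.001] rows 0.0
```

View pics/c2.png

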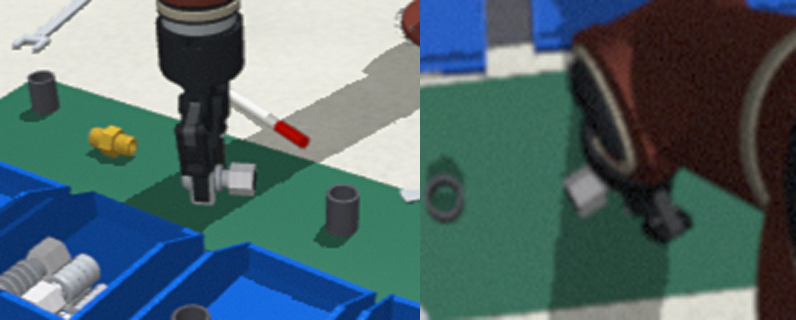

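Call:
servo_tool --deltas '[{"offset": [0,0,0],"rot": [0,0,0],"gripper": 0.015},{"offset": [0,0,0],"rot": [0,0,0],"gripper": 0.015},{"offset": [0,0,0],"rot": [0,0,0],"gripper": 0.015},{"offset": [0,0,0],"rot": [0,0,0],"gripper": 0.015},{"offset": [0,0,0],"rot": [0,0,0],"gripper": 0.015},{"offset": [0,0,0],"rot": [0,0,0],"gripper": 0.015}]'

```text
time_s: 2.95
ee_pos: [0.4627, -0.0927, 0.0272]
orientation: [-1.376, 0.901, -0.903]
wrist_force: [-0.3, -0.8, 6.1]
opening: 0.0241
```

```bash
python3 -c "
from h import *
x,y=inbin('strt',-33,-0);x,y=inbin('strt',-.033,-.010);print(x,y)
plan(x,y,.12,-2.6)"
```

```text
0.5995803413156139 -0.10899272708964178
 t 2.95 pos [ 0.4627 -0.0927  0.0272] phi 23.5 open 0.0241 F [-0.3 -0.8  6.1]
  offset [0.0696, -0.0927, 0.1191] rot [-0.0008, 0.4555, 0.0009] rows 3.3
```

Call:
servo_tool --deltas '[{"offset": [0,-0.01,0],"rot": [0,0,0],"gripper": 0.015},{"offset": [0,-0.03,0],"rot": [0,0,0],"gripper": 0.015},{"offset": [0,-0.06,0],"rot": [0,0,0],"gripper": 0.015},{"offset": [0,-0.093,0],"rot": [0,0,0],"gripper": 0.015},{"offset": [0.015,-0.093,0.025],"rot": [0,0.1,0],"gripper": 0.015},{"offset": [0.035,-0.093,0.06],"rot": [0,0.24,0],"gripper": 0.015},{"offset": [0.055,-0.093,0.095],"rot": [0,0.37,0],"gripper": 0.015},{"offset": [0.066,-0.093,0.113],"rot": [0,0.44,0],"gripper": 0.015},{"offset": [0.0696,-0.093,0.119],"rot": [0,0.4555,0],"gripper": 0.015},{"offset": [0.0696,-0.093,0.119],"rot": [0,0.4555,0],"gripper": 0.015},{"offset": [0.0696,-0.093,0.119],"rot": [0,0.4555,0],"gripper": 0.015}]'

```text
time_s: 4.05
ee_pos: [0.5974, -0.1087, 0.1191]
orientation: [-1.19, 1.244, -1.24]
wrist_force: [-0.1, -0.9, -0.7]
opening: 0.0239
```

```bash
python3 snap.py 3 scene; python3 -c "
from h import *
x,y=inbin('strt',-.033,-.010)
plan(x,y,.0305,-2.6)
r=load('scene3')['frame'][130:330,150:400]
cv2.imwrite('pics/c3.png',cv2.resize(r,None,fx=2.5,fy=2.5,interpolation=2)[:,:,::-1])"
```

```text
t 4.1 pos [ 0.5974 -0.1088  0.1191] phi -2.6 open 0.0239 F [-0.7  0.3 -1.6]
  offset [0.0001, 0.0886, 0.0024] rot [0.0028, 0.0009, -0.0002] rows 1.8
```

View pics/c3.png

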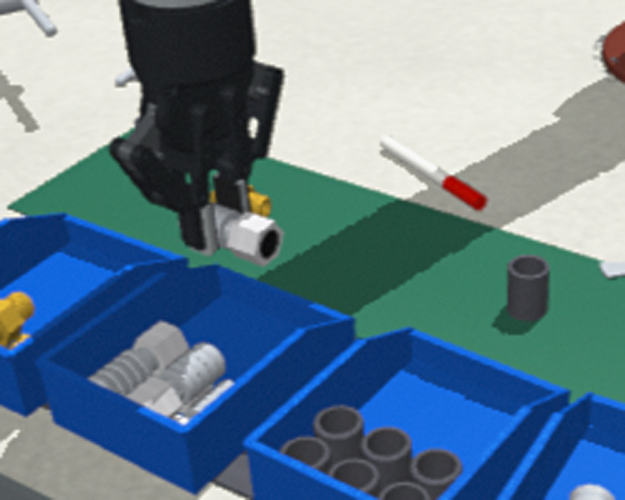

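Call:
servo_tool --deltas '[{"offset": [0,0.01,0.001],"rot": [0,0,0],"gripper": 0.015},{"offset": [0,0.03,0.002],"rot": [0,0,0],"gripper": 0.015},{"offset": [0,0.055,0.002],"rot": [0,0,0],"gripper": 0.015},{"offset": [0,0.072,0.002],"rot": [0,0,0],"gripper": 0.015},{"offset": [0,0.08,0.002],"rot": [0,0,0],"gripper": 0.015},{"offset": [0,0.085,0.002],"rot": [0,0,0],"gripper": 0.015},{"offset": [0,0.087,0.002],"rot": [0,0,0],"gripper": 0.015},{"offset": [0,0.0885,0.002],"rot": [0,0,0],"gripper": 0.015},{"offset": [0,0.0885,0.002],"rot": [0,0,0],"gripper": 0.015}]'

```text
time_s: 5.0
ee_pos: [0.6018, -0.109, 0.0314]
orientation: [-1.187, 1.242, -1.243]
wrist_force: [-0.8, 0.1, -1.8]
opening: 0.024
```

Call:
servo_tool --deltas '[{"offset": [0,0.0005,0],"rot": [0,0,0],"gripper": 0.015},{"offset": [0,0.001,0],"rot": [0,0,0],"gripper": 0.015},{"offset": [0,0.001,0],"rot": [0,0,0],"gripper": 0.015}]'

```text
time_s: 5.3
ee_pos: [0.6017, -0.109, 0.0303]
orientation: [-1.187, 1.242, -1.243]
wrist_force: [-0.5, 0.0, 1.0]
opening: 0.0241
```

Call:
servo_tool --deltas '[{"offset": [0,0.0005,0],"rot": [0,0,0],"gripper": 0.015},{"offset": [0,0.0005,0],"rot": [0,0,0],"gripper": 0.015}]'

```text
time_s: 5.5
ee_pos: [0.6017, -0.109, 0.0303]
orientation: [-1.187, 1.242, -1.243]
wrist_force: [-1.1, -0.1, 5.0]
opening: 0.0239
```

Call:
servo_tool --deltas '[{"offset": [0,0,0],"rot": [0,0,0],"gripper": 0.03},{"offset": [0,0,0],"rot": [0,0,0],"gripper": 0.04},{"offset": [0,0,0],"rot": [0,0,0],"gripper": 0.044},{"offset": [0,-0.01,0],"rot": [0,0,0],"gripper": 0.044},{"offset": [0,-0.04,0],"rot": [0,0,0],"gripper": 0.044},{"offset": [0,-0.09,0],"rot": [0,0,0],"gripper": 0.044},{"offset": [0,-0.1,0],"rot": [0,0,0],"gripper": 0.044}]'

```text
time_s: 6.2
ee_pos: [0.6057, -0.109, 0.1352]
orientation: [-1.178, 1.233, -1.249]
wrist_force: [1.4, 0.2, 0.3]
opening: 0.0439
```

```bash
python3 snap.py 4 scene; python3 -c "
from h import *
o=np.array([.4275,.2853]);a=np.radians(-79);u=np.array([np.cos(a),np.sin(a)]);v=np.array([-u[1],u[0]])
g=o-.013*u-.0125*v;print(g)
plan(g[0],g[1],.13,11);
r=load('scene4')['frame'][200:330,150:310]
cv2.imwrite('pics/c4.png',cv2.resize(r,None,fx=3,fy=3,interpolation=2)[:,:,::-1])"
```

```text
[0.41274914 0.29567604]
 t 6.25 pos [ 0.6052 -0.109   0.1348] phi -2.6 open 0.044 F [ 1.2 -0.2  0.4]
  offset [-0.3955, 0.0021, -0.2108] rot [-0.0116, -0.2376, 0.0019] rows 9.0
```

View pics/c4.png

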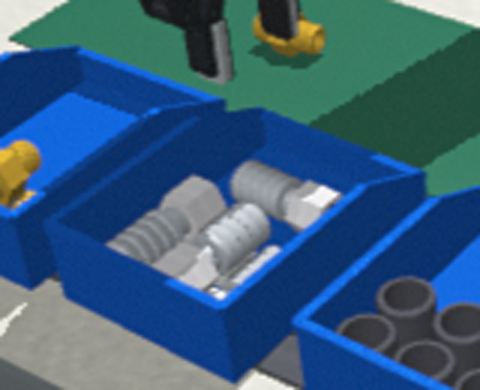

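Call:
servo_tool --deltas '[{"offset": [-0.04,0,-0.02],"rot": [0,-0.03,0],"gripper": 0.05},{"offset": [-0.085,0,-0.042],"rot": [0,-0.08,0],"gripper": 0.05},{"offset": [-0.13,0,-0.066],"rot": [0,-0.12,0],"gripper": 0.05},{"offset": [-0.175,0,-0.092],"rot": [0,-0.16,0],"gripper": 0.05},{"offset": [-0.22,0,-0.116],"rot": [0,-0.2,0],"gripper": 0.05},{"offset": [-0.265,0.001,-0.141],"rot": [0,-0.22,0],"gripper": 0.05},{"offset": [-0.31,0.002,-0.165],"rot": [0,-0.2376,0],"gripper": 0.05},{"offset": [-0.35,0.002,-0.187],"rot": [0,-0.2376,0],"gripper": 0.05},{"offset": [-0.38,0.002,-0.203],"rot": [0,-0.2376,0],"gripper": 0.05},{"offset": [-0.392,0.002,-0.209],"rot": [0,-0.2376,0],"gripper": 0.05},{"offset": [-0.3955,0.002,-0.2108],"rot": [0,-0.2376,0],"gripper": 0.05},{"offset": [-0.3955,0.002,-0.2108],"rot": [0,-0.2376,0],"gripper": 0.05}]'

```text
time_s: 7.45
ee_pos: [0.4092, 0.2947, 0.1268]
orientation: [-1.295, 1.067, -1.068]
wrist_force: [-0.4, -0.9, -0.3]
opening: 0.0497
```

Call:
servo_tool --deltas '[{"offset": [0,0,0],"rot": [0,0,0],"gripper": 0.05},{"offset": [0,0,0],"rot": [0,0,0],"gripper": 0.05}]'

```text
time_s: 7.65
ee_pos: [0.4099, 0.2937, 0.1271]
orientation: [-1.293, 1.069, -1.07]
wrist_force: [0.6, -0.3, -0.2]
opening: 0.0495
```

```bash
python3 -c "
from h import *
plan(.4127,.2957,.027,11);"
```

```text
t 7.65 pos [0.4099 0.2937 0.1271] phi 10.8 open 0.0495 F [ 0.6 -0.3 -0.2]
  offset [-0.0016, 0.1001, 0.0031] rot [0.0001, -0.0036, 0.0013] rows 2.0
```

Call:
servo_tool --deltas '[{"offset": [-0.001,0.02,0.002],"rot": [0,0,0],"gripper": 0.05},{"offset": [-0.0016,0.05,0.003],"rot": [0,0,0],"gripper": 0.05},{"offset": [-0.0016,0.078,0.003],"rot": [0,0,0],"gripper": 0.05},{"offset": [-0.0016,0.093,0.003],"rot": [0,0,0],"gripper": 0.05},{"offset": [-0.0016,0.1,0.003],"rot": [0,0,0],"gripper": 0.05},{"offset": [-0.0016,0.1,0.003],"rot": [0,0,0],"gripper": 0.05},{"offset": [-0.0016,0.1,0.003],"rot": [0,0,0],"gripper": 0.05}]'

```text
time_s: 8.35
ee_pos: [0.4121, 0.2978, 0.028]
orientation: [-1.292, 1.067, -1.067]
wrist_force: [0.4, 0.1, -1.0]
opening: 0.05
```

```bash
python3 snap.py 5 scene top; python3 -c "
from h import *
plan(.4127,.2957,.027,11)
r=load('scene5')['frame'][170:330,400:560];t=load('top5')['frame'][230:350,140:270]
a=cv2.resize(r,(400,400),interpolation=2);b=cv2.resize(t,(400,370),interpolation=2);b=np.vstack([b,np.zeros((30,400,3),np.uint8)]);cv2.imwrite('pics/c5.png',np.hstack([a,b])[:,:,::-1])"
```

```text
t 8.45 pos [0.4121 0.2982 0.0283] phi 11.0 open 0.05 F [-0.5  0.3 -0.2]
  offset [0.0025, 0.0013, 0.0001] rot [-0.002, -0.0003, -0.001] rows 0.1
```

View pics/c5.png

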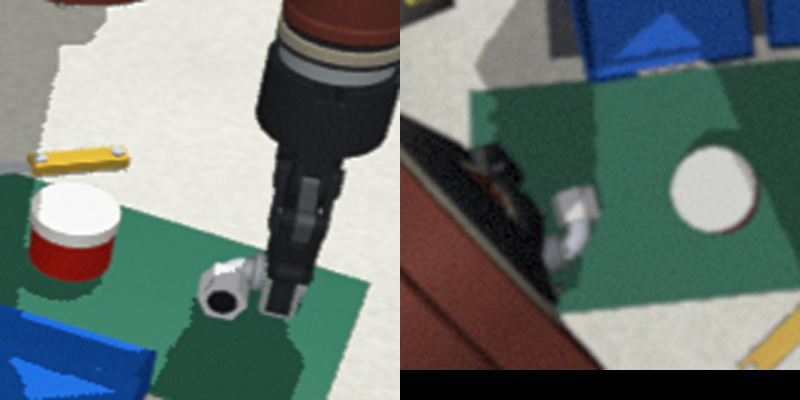

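Call:
servo_tool --deltas '[{"offset": [0,0.001,0],"rot": [0,0,0],"gripper": 0.015},{"offset": [0,0.001,0],"rot": [0,0,0],"gripper": 0.015},{"offset": [0,0.001,0],"rot": [0,0,0],"gripper": 0.015},{"offset": [0,0.001,0],"rot": [0,0,0],"gripper": 0.015},{"offset": [0,0.001,0],"rot": [0,0,0],"gripper": 0.015},{"offset": [0,0.001,0],"rot": [0,0,0],"gripper": 0.015}]'

```text
time_s: 9.05
ee_pos: [0.4117, 0.2981, 0.0271]
orientation: [-1.293, 1.066, -1.067]
wrist_force: [-0.9, -0.5, 5.5]
opening: 0.0238
```

```bash
python3 -c "
from h import *
x,y=inbin('elb',-.0355,.0155);print(x,y)
plan(x,y,.12,3.4)"
```

```text
0.5836432373182789 0.2133673410708717
 t 9.05 pos [0.4117 0.2981 0.0271] phi 11.0 open 0.0238 F [-0.9 -0.5  5.5]
  offset [0.1159, -0.0927, 0.1527] rot [-0.0011, 0.1327, -0.0004] rows 4.3
```

Call:
servo_tool --deltas '[{"offset": [0,-0.01,0],"rot": [0,0,0],"gripper": 0.015},{"offset": [0,-0.03,0],"rot": [0,0,0],"gripper": 0.015},{"offset": [0,-0.06,0],"rot": [0,0,0],"gripper": 0.015},{"offset": [0.01,-0.093,0.013],"rot": [0,0.01,0],"gripper": 0.015},{"offset": [0.032,-0.093,0.042],"rot": [0,0.03,0],"gripper": 0.015},{"offset": [0.06,-0.093,0.079],"rot": [0,0.07,0],"gripper": 0.015},{"offset": [0.085,-0.093,0.112],"rot": [0,0.1,0],"gripper": 0.015},{"offset": [0.104,-0.093,0.137],"rot": [0,0.125,0],"gripper": 0.015},{"offset": [0.114,-0.093,0.15],"rot": [0,0.1327,0],"gripper": 0.015},{"offset": [0.116,-0.093,0.1527],"rot": [0,0.1327,0],"gripper": 0.015},{"offset": [0.116,-0.093,0.1527],"rot": [0,0.1327,0],"gripper": 0.015},{"offset": [0.116,-0.093,0.1527],"rot": [0,0.1327,0],"gripper": 0.015}]'

```text
time_s: 10.25
ee_pos: [0.5816, 0.2146, 0.1193]
orientation: [-1.239, 1.165, -1.162]
wrist_force: [-0.5, 0.7, -1.3]
opening: 0.0239
```

```bash
python3 snap.py 6 scene; python3 -c "
from h import *
x,y=inbin('elb',-.0355,.0155)
plan(x,y,.031,3.4)
r=load('scene6')['frame'][170:420,330:560]
cv2.imwrite('pics/c6.png',cv2.resize(r,None,fx=2.3,fy=2.3,interpolation=2)[:,:,::-1])"
```

```text
t 10.3 pos [0.5817 0.2147 0.1194] phi 3.6 open 0.0243 F [-0.2 -0.5 -1.6]
  offset [0.0015, 0.0884, 0.002] rot [0.0017, 0.0029, -0.0009] rows 1.8
```

View pics/c6.png

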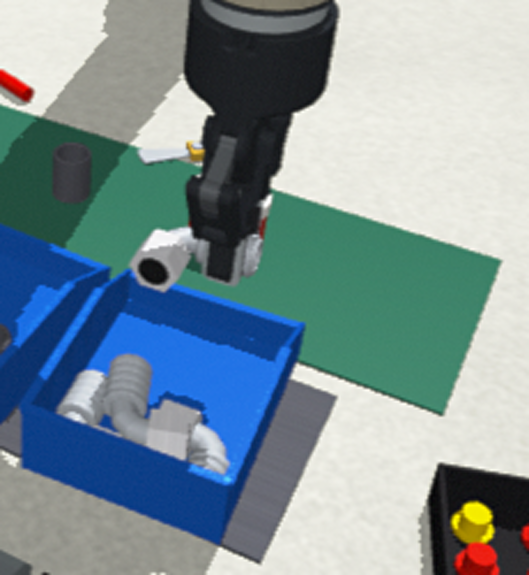

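Call:
servo_tool --deltas '[{"offset": [0.001,0.01,0.001],"rot": [0,0,0],"gripper": 0.015},{"offset": [0.0015,0.03,0.001],"rot": [0,0,0],"gripper": 0.015},{"offset": [0.0015,0.055,0.001],"rot": [0,0,0],"gripper": 0.015},{"offset": [0.0015,0.072,0.001],"rot": [0,0,0],"gripper": 0.015},{"offset": [0.0015,0.08,0.001],"rot": [0,0,0],"gripper": 0.015},{"offset": [0.0015,0.085,0.001],"rot": [0,0,0],"gripper": 0.015},{"offset": [0.0015,0.0875,0.001],"rot": [0,0,0],"gripper": 0.015},{"offset": [0.0015,0.0885,0.001],"rot": [0,0,0],"gripper": 0.015},{"offset": [0.0015,0.0885,0.001],"rot": [0,0,0],"gripper": 0.015}]'

```text
time_s: 11.2
ee_pos: [0.5849, 0.212, 0.0315]
orientation: [-1.235, 1.165, -1.165]
wrist_force: [0.0, -0.3, -2.5]
opening: 0.0238
```

Call:
servo_tool --deltas '[{"offset": [0,0.0005,0],"rot": [0,0,0],"gripper": 0.015},{"offset": [0,0.001,0],"rot": [0,0,0],"gripper": 0.015},{"offset": [0,0.001,0],"rot": [0,0,0],"gripper": 0.015}]'

```text
time_s: 11.5
ee_pos: [0.5849, 0.2118, 0.0303]
orientation: [-1.236, 1.165, -1.165]
wrist_force: [-0.1, 0.4, -1.1]
opening: 0.0241
```

Call:
servo_tool --deltas '[{"offset": [0,0.0005,0],"rot": [0,0,0],"gripper": 0.015},{"offset": [0,0.0006,0],"rot": [0,0,0],"gripper": 0.015},{"offset": [0,0.0006,0],"rot": [0,0,0],"gripper": 0.015}]'

```text
time_s: 11.8
ee_pos: [0.5848, 0.2119, 0.0302]
orientation: [-1.236, 1.165, -1.166]
wrist_force: [-0.8, -0.2, 6.1]
opening: 0.0241
```

Call:
servo_tool --deltas '[{"offset": [0,0,0],"rot": [0,0,0],"gripper": 0.03},{"offset": [0,0,0],"rot": [0,0,0],"gripper": 0.04},{"offset": [0,0,0],"rot": [0,0,0],"gripper": 0.042},{"offset": [0,-0.01,0],"rot": [0,0,0],"gripper": 0.042},{"offset": [0,-0.04,0],"rot": [0,0,0],"gripper": 0.042},{"offset": [0,-0.08,0],"rot": [0,0,0],"gripper": 0.042},{"offset": [0,-0.1,0],"rot": [0,0,0],"gripper": 0.042},{"offset": [0,-0.1,0],"rot": [0,0,0],"gripper": 0.042}]'

```text
time_s: 12.6
ee_pos: [0.5875, 0.2129, 0.1333]
orientation: [-1.227, 1.161, -1.167]
wrist_force: [0.4, -0.2, -0.8]
opening: 0.0419
```

```bash
python3 snap.py 7 scene top; python3 -c "
from h import *
plan(.4567,-.2113,.13,-85);
r=load('scene7')['frame'][220:420,330:480]
a=cv2.resize(r,(450,600),interpolation=2)
b=cv2.resize(load('top7')['frame'][240:310,360:450],(350,272),interpolation=2);b=np.vstack([b,np.zeros((328,350,3),np.uint8)])
cv2.imwrite('pics/c7.png',np.hstack([a,b])[:,:,::-1])
from m import *
pieces('top7')"
```

```text
t 12.7 pos [0.5849 0.2115 0.1294] phi 3.4 open 0.0421 F [-0.4  0.1 -0.6]
  offset [0.4145, -0.0009, -0.153] rot [-0.0009, 1.5427, -0.0011] rows 10.3m.py:20: RuntimeWarning: Mean of empty slice.
  e=np.linalg.svd(f-f.mean(0))[2][0] if len(f)<3000 else [0,0]
  ret = um.true_divide(
Traceback (most recent call last):
  File "m.py", line 21, in pieces
    print(nm,n,len(q),"rect",np.round(o,4),np.round((w,h),4),round(a,1),"circ",np.round(cc,4),round(rad,4),"pca",round(np.degrees(np.arctan2(e[1],e[0])),1),"ztop",np.percentile(q[:,2],95).round(4))
                                                                                                                                                                   ~~~~~~~~~~~~~^^^^^^^^^^^
IndexError: index -1 is out of bounds for axis 0 with size 0
```

View pics/c7.png

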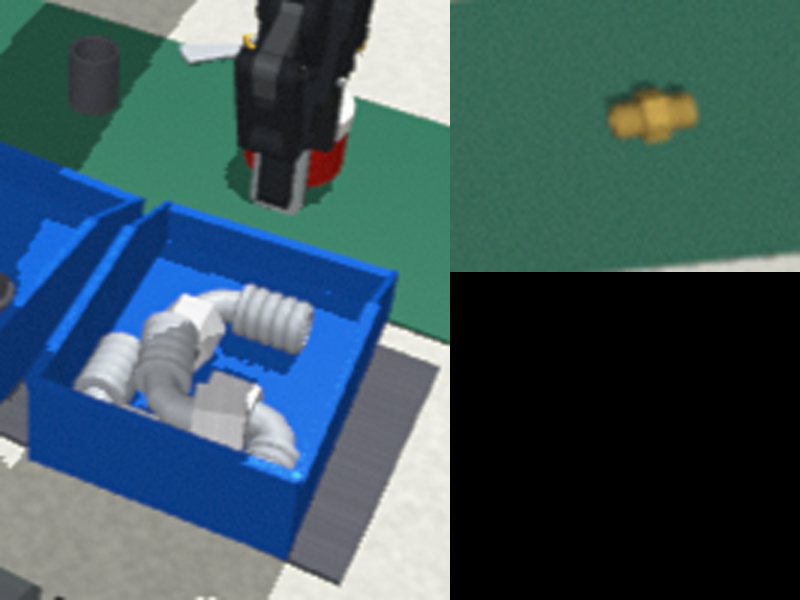

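Call:
servo_tool --deltas '[{"offset": [0.02,0,-0.007],"rot": [0,0.1,0],"gripper": 0.066},{"offset": [0.06,0,-0.022],"rot": [0,0.24,0],"gripper": 0.066},{"offset": [0.105,0,-0.039],"rot": [0,0.39,0],"gripper": 0.066},{"offset": [0.15,0,-0.055],"rot": [0,0.54,0],"gripper": 0.066},{"offset": [0.195,0,-0.072],"rot": [0,0.69,0],"gripper": 0.066},{"offset": [0.24,0,-0.089],"rot": [0,0.84,0],"gripper": 0.066},{"offset": [0.285,0,-0.105],"rot": [0,0.99,0],"gripper": 0.066},{"offset": [0.33,0,-0.122],"rot": [0,1.13,0],"gripper": 0.066},{"offset": [0.37,0,-0.137],"rot": [0,1.27,0],"gripper": 0.066},{"offset": [0.4,0,-0.148],"rot": [0,1.4,0],"gripper": 0.066},{"offset": [0.411,0,-0.152],"rot": [0,1.5,0],"gripper": 0.066},{"offset": [0.4145,0,-0.153],"rot": [0,1.5427,0],"gripper": 0.066}]'

```text
time_s: 13.9
ee_pos: [0.4547, -0.2132, 0.1279]
orientation: [-0.092, 2.181, -2.182]
wrist_force: [-0.0, -0.8, 0.1]
opening: 0.0659
```

Call:
servo_tool --deltas '[{"offset": [0,0,0],"rot": [0,0,0],"gripper": 0.066},{"offset": [0,0,0],"rot": [0,0,0],"gripper": 0.066}]'

```text
time_s: 14.1
ee_pos: [0.4567, -0.2095, 0.1286]
orientation: [-0.1, 2.177, -2.174]
wrist_force: [0.1, -0.6, 1.1]
opening: 0.0659
```

```bash
python3 -c "
from h import *
plan(.4567,-.2113,.0275,-85);"
```

```text
t 14.1 pos [ 0.4567 -0.2095  0.1286] phi -84.8 open 0.0659 F [ 0.1 -0.6  1.1]
  offset [0.0001, 0.1011, 0.0019] rot [0.0014, 0.004, 0.0008] rows 2.0
```

Call:
servo_tool --deltas '[{"offset": [0,0.02,0.001],"rot": [0,0,0],"gripper": 0.066},{"offset": [0,0.05,0.001],"rot": [0,0,0],"gripper": 0.066},{"offset": [0,0.078,0.001],"rot": [0,0,0],"gripper": 0.066},{"offset": [0,0.093,0.001],"rot": [0,0,0],"gripper": 0.066},{"offset": [0,0.101,0.001],"rot": [0,0,0],"gripper": 0.066},{"offset": [0,0.101,0.001],"rot": [0,0,0],"gripper": 0.066},{"offset": [0,0.101,0.001],"rot": [0,0,0],"gripper": 0.066}]'

```text
time_s: 14.8
ee_pos: [0.4571, -0.2118, 0.0287]
orientation: [-0.096, 2.175, -2.176]
wrist_force: [0.8, -0.7, 0.6]
opening: 0.0661
```

```bash
python3 snap.py 8 scene top; python3 -c "
from h import *
plan(.4567,-.2113,.0275,-85)
r=load('scene8')['frame'][120:280,160:320];t=load('top8')['frame'][220:320,350:480]
a=cv2.resize(r,(400,400),interpolation=2);b=cv2.resize(t,(400,308),interpolation=2);b=np.vstack([b,np.zeros((92,400,3),np.uint8)]);cv2.imwrite('pics/c8.png',np.hstack([a,b])[:,:,::-1])"
```

```text
t 14.9 pos [ 0.4573 -0.2122  0.0291] phi -84.9 open 0.066 F [ 0.2 -0.1 -0.1]
  offset [0.0005, 0.0016, -0.0009] rot [-0.0008, 0.0009, -0.0018] rows 0.0
```

View pics/c8.png

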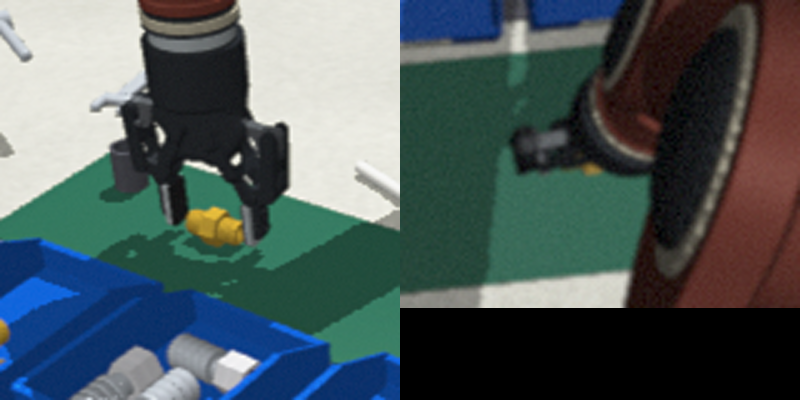

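Call:
servo_tool --deltas '[{"offset": [0,0.002,-0.0009],"rot": [0,0,0],"gripper": 0.066},{"offset": [0,0.0036,-0.0009],"rot": [0,0,0],"gripper": 0.05},{"offset": [0,0.0036,-0.0009],"rot": [0,0,0],"gripper": 0.035},{"offset": [0,0.0036,-0.0009],"rot": [0,0,0],"gripper": 0.035},{"offset": [0,0.0036,-0.0009],"rot": [0,0,0],"gripper": 0.035},{"offset": [0,0.0036,-0.0009],"rot": [0,0,0],"gripper": 0.035},{"offset": [0,0.0036,-0.0009],"rot": [0,0,0],"gripper": 0.035}]'

```text
time_s: 15.6
ee_pos: [0.4567, -0.2113, 0.0251]
orientation: [-0.094, 2.176, -2.176]
wrist_force: [-0.9, 0.8, 6.0]
opening: 0.0449
```

```bash
python3 -c "
from h import *
x,y=inbin('nip',-.03,0);print(x,y)
plan(x,y,.12,-91)"
```

```text
0.6050045691453083 -0.2424764278068815
 t 15.6 pos [ 0.4567 -0.2113  0.0251] phi -85.0 open 0.0449 F [-0.9  0.8  6. ]
  offset [-0.145, -0.0948, 0.0441] rot [-0.0002, 0.105, -0.0008] rows 3.6
```

Call:
servo_tool --deltas '[{"offset": [0,-0.01,0],"rot": [0,0,0],"gripper": 0.035},{"offset": [0,-0.03,0],"rot": [0,0,0],"gripper": 0.035},{"offset": [0,-0.06,0],"rot": [0,0,0],"gripper": 0.035},{"offset": [-0.012,-0.095,0.004],"rot": [0,0.01,0],"gripper": 0.035},{"offset": [-0.04,-0.095,0.012],"rot": [0,0.03,0],"gripper": 0.035},{"offset": [-0.08,-0.095,0.024],"rot": [0,0.06,0],"gripper": 0.035},{"offset": [-0.115,-0.095,0.035],"rot": [0,0.09,0],"gripper": 0.035},{"offset": [-0.135,-0.095,0.041],"rot": [0,0.105,0],"gripper": 0.035},{"offset": [-0.143,-0.095,0.0436],"rot": [0,0.105,0],"gripper": 0.035},{"offset": [-0.145,-0.095,0.0441],"rot": [0,0.105,0],"gripper": 0.035},{"offset": [-0.145,-0.095,0.0441],"rot": [0,0.105,0],"gripper": 0.035},{"offset": [-0.145,-0.095,0.0441],"rot": [0,0.105,0],"gripper": 0.035}]'

```text
time_s: 16.8
ee_pos: [0.6032, -0.2425, 0.1196]
orientation: [-0.018, -2.212, 2.211]
wrist_force: [-0.8, -0.6, -0.1]
opening: 0.045
```

```bash
python3 snap.py 9 scene; python3 -c "
from h import *
x,y=inbin('nip',-.03,0)
plan(x,y,.029,-91)
r=load('scene9')['frame'][130:310,80:280]
cv2.imwrite('pics/c9.png',cv2.resize(r,None,fx=3,fy=3,interpolation=2)[:,:,::-1])"
```

```text
t 16.85 pos [ 0.6034 -0.2425  0.1197] phi -91.0 open 0.0446 F [-0.8 -1.2 -1. ]
  offset [-0.0018, 0.0907, -0.0] rot [0.0004, -0.0007, 0.0015] rows 1.8
```

View pics/c9.png

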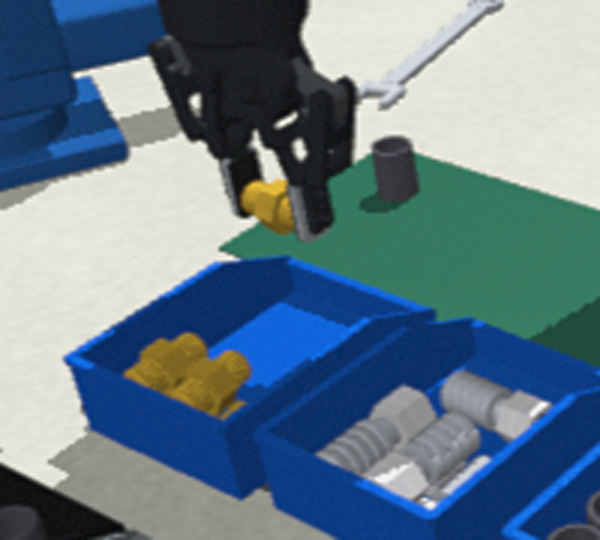

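Call:
servo_tool --deltas '[{"offset": [0,0.01,0],"rot": [0,0,0],"gripper": 0.035},{"offset": [0,0.03,0],"rot": [0,0,0],"gripper": 0.035},{"offset": [0,0.055,0],"rot": [0,0,0],"gripper": 0.035},{"offset": [0,0.072,0],"rot": [0,0,0],"gripper": 0.035},{"offset": [0,0.08,0],"rot": [0,0,0],"gripper": 0.035},{"offset": [0,0.085,0],"rot": [0,0,0],"gripper": 0.035},{"offset": [0,0.089,0],"rot": [0,0,0],"gripper": 0.035},{"offset": [0,0.0905,0],"rot": [0,0,0],"gripper": 0.035},{"offset": [0,0.0905,0],"rot": [0,0,0],"gripper": 0.035}]'

```text
time_s: 17.75
ee_pos: [0.605, -0.2426, 0.0296]
orientation: [-0.02, -2.213, 2.213]
wrist_force: [0.5, -0.8, -0.7]
opening: 0.0448
```

Call:
servo_tool --deltas '[{"offset": [0,0.0005,0],"rot": [0,0,0],"gripper": 0.035},{"offset": [0,0.001,0],"rot": [0,0,0],"gripper": 0.035},{"offset": [0,0.001,0],"rot": [0,0,0],"gripper": 0.035}]'

```text
time_s: 18.05
ee_pos: [0.6049, -0.2425, 0.0284]
orientation: [-0.02, -2.213, 2.213]
wrist_force: [0.3, 1.2, -0.8]
opening: 0.0448
```

Call:
servo_tool --deltas '[{"offset": [0,0.0004,0],"rot": [0,0,0],"gripper": 0.035},{"offset": [0,0.0006,0],"rot": [0,0,0],"gripper": 0.035},{"offset": [0,0.0006,0],"rot": [0,0,0],"gripper": 0.035}]'

```text
time_s: 18.35
ee_pos: [0.6049, -0.2425, 0.0282]
orientation: [-0.02, -2.213, 2.213]
wrist_force: [-1.4, 1.1, 3.2]
opening: 0.0447
```

Contact; release and lift.

Call:
servo_tool --deltas '[{"offset": [0,0,0],"rot": [0,0,0],"gripper": 0.05},{"offset": [0,0,0],"rot": [0,0,0],"gripper": 0.057},{"offset": [0,0,0],"rot": [0,0,0],"gripper": 0.058},{"offset": [0,-0.01,0],"rot": [0,0,0],"gripper": 0.058},{"offset": [0,-0.04,0],"rot": [0,0,0],"gripper": 0.058},{"offset": [0,-0.08,0],"rot": [0,0,0],"gripper": 0.058},{"offset": [0,-0.1,0],"rot": [0,0,0],"gripper": 0.058},{"offset": [0,-0.1,0],"rot": [0,0,0],"gripper": 0.058}]'

```text
time_s: 19.15
ee_pos: [0.6072, -0.2435, 0.1322]
orientation: [-0.028, -2.214, 2.22]
wrist_force: [0.7, -0.5, 0.5]
opening: 0.0579
```

```bash
python3 snap.py 10 scene top; python3 -c "
from h import *
plan(.4222,-.331,.14,-2.8,'fb');
r=load('scene10')['frame'][160:290,90:260]
cv2.imwrite('pics/c10.png',cv2.resize(r,None,fx=3.5,fy=3.5,interpolation=2)[:,:,::-1])"
```

```text
fb t 19.25 pos [ 0.6047 -0.2422  0.128 ] phi -91.0 open 0.0582 F [ 0.7 -0.3 -0.4]
  offset [0.1809, -0.0121, 0.0919] rot [-0.0002, -1.5392, -0.0006] rows 10.3
```

View pics/c10.png

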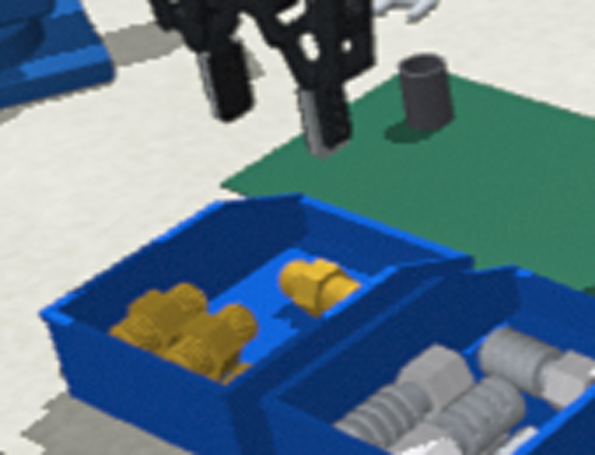

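```bash
python3 -c "
from h import *
import m
for n in('top10','scene10'):
  r=load(n);c=cloud(r)
  for x,y in((.4222,-.331),(.4535,.0448)):
    s=(np.hypot(c[...,0]-x,c[...,1]-y)<.03)&(c[...,2]>.012)&(c[...,2]<.06);f=c[s][:,:2].astype(np.float32)
    print(n,len(f),cv2.minAreaRect(f),cv2.minEnclosingCircle(f))
plan(.4222,-.3305,.13,-45)"
```

```text
top10 0 ((0.0, 0.0), (0.0, 0.0), 0.0) ((0.0, 0.0), 0.0)
top10 99 ((0.45313766598701477, 0.04533233493566513), (0.028486281633377075, 0.027998419478535652), 21.160831451416016) ((0.4533257782459259, 0.04510702192783356), 0.014883143827319145)
scene10 242 ((0.42159438133239746, -0.33090081810951233), (0.030719442293047905, 0.02962370403110981), 6.176690578460693) ((0.4214429259300232, -0.3312419652938843), 0.017181944102048874)
scene10 350 ((0.45373469591140747, 0.04392055422067642), (0.031050512567162514, 0.02953917533159256), 62.43455505371094) ((0.454082727432251, 0.04359269142150879), 0.0164126455783844)
 t 19.25 pos [ 0.6047 -0.2422  0.128 ] phi -91.0 open 0.0582 F [ 0.7 -0.3 -0.4]
  offset [0.1809, -0.0021, 0.0914] rot [0.0, -0.8027, -0.0006] rows 5.4
```

Call:
servo_tool --deltas '[{"offset": [0.02,-0.002,0.01],"rot": [0,-0.1,0],"gripper": 0.055},{"offset": [0.05,-0.002,0.025],"rot": [0,-0.24,0],"gripper": 0.055},{"offset": [0.085,-0.002,0.043],"rot": [0,-0.38,0],"gripper": 0.055},{"offset": [0.12,-0.002,0.061],"rot": [0,-0.52,0],"gripper": 0.055},{"offset": [0.15,-0.002,0.076],"rot": [0,-0.66,0],"gripper": 0.055},{"offset": [0.17,-0.002,0.086],"rot": [0,-0.76,0],"gripper": 0.055},{"offset": [0.179,-0.002,0.0905],"rot": [0,-0.8,0],"gripper": 0.055},{"offset": [0.181,-0.002,0.0914],"rot": [0,-0.8,0],"gripper": 0.055},{"offset": [0.181,-0.002,0.0914],"rot": [0,-0.8,0],"gripper": 0.055},{"offset": [0.181,-0.002,0.0914],"rot": [0,-0.8,0],"gripper": 0.055}]'

```text
time_s: 20.25
ee_pos: [0.4231, -0.3297, 0.129]
orientation: [-0.727, 1.762, -1.76]
wrist_force: [0.9, -0.3, 0.3]
opening: 0.0552
```

```bash
python3 -c "
from h import *
plan(.4222,-.3307,.032,-45)"
```

```text
t 20.25 pos [ 0.4231 -0.3297  0.129 ] phi -45.1 open 0.0552 F [ 0.9 -0.3  0.3]
  offset [0.0014, 0.097, 0.0002] rot [0.0008, -0.0017, -0.0009] rows 1.9
```

Call:
servo_tool --deltas '[{"offset": [0.001,0.02,0],"rot": [0,0,0],"gripper": 0.055},{"offset": [0.001,0.05,0],"rot": [0,0,0],"gripper": 0.055},{"offset": [0.001,0.078,0],"rot": [0,0,0],"gripper": 0.055},{"offset": [0.001,0.092,0],"rot": [0,0,0],"gripper": 0.055},{"offset": [0.001,0.097,0],"rot": [0,0,0],"gripper": 0.055},{"offset": [0.001,0.097,0],"rot": [0,0,0],"gripper": 0.055},{"offset": [0.001,0.097,0],"rot": [0,0,0],"gripper": 0.04},{"offset": [0.001,0.097,0],"rot": [0,0,0],"gripper": 0.033},{"offset": [0.001,0.097,0],"rot": [0,0,0],"gripper": 0.02},{"offset": [0.001,0.097,0],"rot": [0,0,0],"gripper": 0.02},{"offset": [0.001,0.097,0],"rot": [0,0,0],"gripper": 0.02},{"offset": [0.001,0.097,0],"rot": [0,0,0],"gripper": 0.02}]'

```text
time_s: 21.45
ee_pos: [0.4222, -0.332, 0.0338]
orientation: [-0.725, 1.76, -1.764]
wrist_force: [-1.0, 0.3, 5.1]
opening: 0.0279
```

```bash
python3 snap.py 11 scene; python3 -c "
from h import *
r=load('scene11')['frame'][110:230,130:290]
cv2.imwrite('pics/c11.png',cv2.resize(r,None,fx=3.5,fy=3.5,interpolation=2)[:,:,::-1])
x,y=inbin('fer',-.033,-.028);print(x,y)
plan(x,y,.14,-2.8)"
```

```text
0.5926716039134555 0.03164547055769508
 t 21.5 pos [ 0.4222 -0.3319  0.0338] phi -45.2 open 0.0278 F [-0.6  1.   6.1]
  offset [-0.3773, -0.1063, -0.1374] rot [-0.0024, -0.7396, 0.0004] rows 8.3
```

View pics/c11.png

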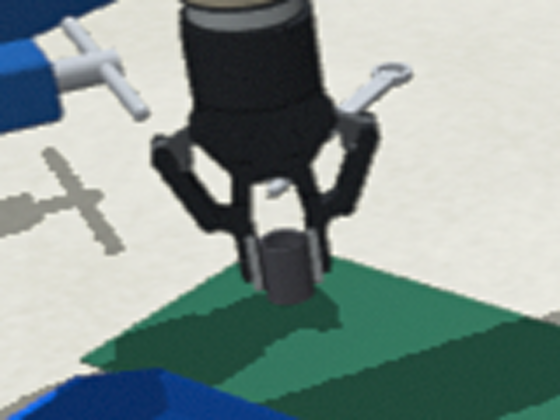

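Call:
servo_tool --deltas '[{"offset": [0,-0.01,0],"rot": [0,0,0],"gripper": 0.02},{"offset": [0,-0.035,0],"rot": [0,0,0],"gripper": 0.02},{"offset": [0,-0.07,0],"rot": [0,0,0],"gripper": 0.02},{"offset": [-0.02,-0.1,-0.007],"rot": [0,-0.05,0],"gripper": 0.02},{"offset": [-0.06,-0.106,-0.022],"rot": [0,-0.14,0],"gripper": 0.02},{"offset": [-0.105,-0.106,-0.038],"rot": [0,-0.24,0],"gripper": 0.02},{"offset": [-0.15,-0.106,-0.055],"rot": [0,-0.34,0],"gripper": 0.02},{"offset": [-0.195,-0.106,-0.071],"rot": [0,-0.44,0],"gripper": 0.02},{"offset": [-0.24,-0.106,-0.087],"rot": [0,-0.54,0],"gripper": 0.02},{"offset": [-0.285,-0.106,-0.104],"rot": [0,-0.64,0],"gripper": 0.02},{"offset": [-0.325,-0.106,-0.118],"rot": [0,-0.71,0],"gripper": 0.02},{"offset": [-0.355,-0.106,-0.129],"rot": [0,-0.74,0],"gripper": 0.02}]'

```text
time_s: 22.7
ee_pos: [0.583, 0.014, 0.1392]
orientation: [-1.186, 1.241, -1.24]
wrist_force: [-0.6, -0.6, -0.6]
opening: 0.0279
```

```bash
python3 -c "
from h import *
x,y=inbin('fer',-.033,-.028)
plan(x,y,.10,-2.8)"
```

```text
t 22.7 pos [0.583  0.014  0.1392] phi -2.5 open 0.0279 F [-0.6 -0.6 -0.6]
  offset [-0.018, 0.0393, 0.0089] rot [-0.001, 0.0056, -0.0017] rows 0.9
```

Call:
servo_tool --deltas '[{"offset": [-0.01,0.005,0.005],"rot": [0,0.004,0],"gripper": 0.02},{"offset": [-0.016,0.018,0.008],"rot": [0,0.005,0],"gripper": 0.02},{"offset": [-0.018,0.032,0.0088],"rot": [0,0.005,0],"gripper": 0.02},{"offset": [-0.018,0.039,0.0088],"rot": [0,0.005,0],"gripper": 0.02},{"offset": [-0.018,0.039,0.0088],"rot": [0,0.005,0],"gripper": 0.02},{"offset": [-0.018,0.039,0.0088],"rot": [0,0.005,0],"gripper": 0.02}]'

```text
time_s: 23.3
ee_pos: [0.5915, 0.0264, 0.0992]
orientation: [-1.184, 1.25, -1.25]
wrist_force: [0.1, -0.5, -0.5]
opening: 0.0276
```

```bash
python3 snap.py 12 scene;python3 -c "
from h import *
r=load('scene12')['frame'][130:370,230:430]
cv2.imwrite('pics/c12.png',cv2.resize(r,None,fx=2.5,fy=2.5,interpolation=2)[:,:,::-1])
x,y=inbin('fer',-.033,-.028)
plan(x,y,.0378,-2.8)"
```

```text
t 23.35 pos [0.5919 0.0268 0.0997] phi -3.1 open 0.0279 F [-0.6  0.4 -0.6]
  offset [-0.0049, 0.0618, 0.0005] rot [-0.0001, -0.006, 0.0004] rows 1.2
```

View pics/c12.png

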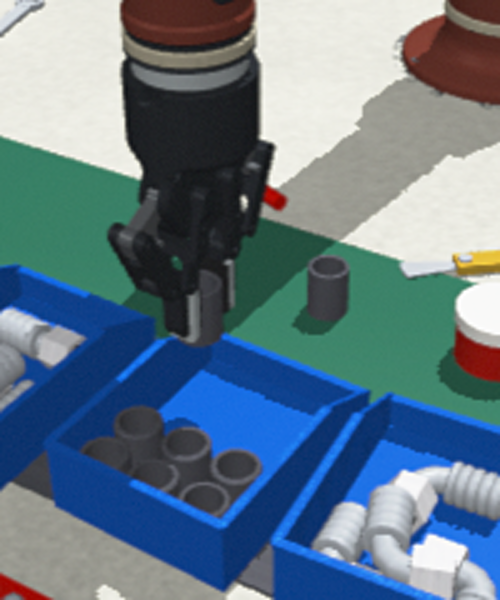

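Call:
servo_tool --deltas '[{"offset": [-0.003,0.002,0],"rot": [0,-0.005,0],"gripper": 0.02},{"offset": [-0.005,0.015,0],"rot": [0,-0.005,0],"gripper": 0.02},{"offset": [-0.005,0.035,0],"rot": [0,-0.005,0],"gripper": 0.02},{"offset": [-0.005,0.048,0],"rot": [0,-0.005,0],"gripper": 0.02},{"offset": [-0.005,0.056,0],"rot": [0,-0.005,0],"gripper": 0.02},{"offset": [-0.005,0.06,0],"rot": [0,-0.005,0],"gripper": 0.02},{"offset": [-0.005,0.062,0],"rot": [0,-0.005,0],"gripper": 0.02},{"offset": [-0.005,0.062,0],"rot": [0,-0.005,0],"gripper": 0.02}]'

```text
time_s: 24.15
ee_pos: [0.5924, 0.0329, 0.0377]
orientation: [-1.186, 1.244, -1.245]
wrist_force: [-0.2, 0.2, -0.3]
opening: 0.0281
```

Call:
servo_tool --deltas '[{"offset": [0,0.0005,0],"rot": [0,0,0],"gripper": 0.02},{"offset": [0,0.001,0],"rot": [0,0,0],"gripper": 0.02},{"offset": [0,0.001,0],"rot": [0,0,0],"gripper": 0.02}]'

```text
time_s: 24.45
ee_pos: [0.5924, 0.0329, 0.0369]
orientation: [-1.185, 1.244, -1.245]
wrist_force: [-0.4, 1.0, -0.3]
opening: 0.0276
```

Call:
servo_tool --deltas '[{"offset": [0,0.0005,0],"rot": [0,0,0],"gripper": 0.02},{"offset": [0,0.0005,0],"rot": [0,0,0],"gripper": 0.02}]'

```text
time_s: 24.65
ee_pos: [0.5925, 0.0329, 0.0369]
orientation: [-1.185, 1.244, -1.245]
wrist_force: [-1.5, 0.2, 5.4]
opening: 0.0276
```

Contact. Release.

Call:
servo_tool --deltas '[{"offset": [0,0,0],"rot": [0,0,0],"gripper": 0.032},{"offset": [0,0,0],"rot": [0,0,0],"gripper": 0.038},{"offset": [0,0,0],"rot": [0,0,0],"gripper": 0.043},{"offset": [0,0,0],"rot": [0,0,0],"gripper": 0.043},{"offset": [0,-0.01,0],"rot": [0,0,0],"gripper": 0.043},{"offset": [0,-0.03,0],"rot": [0,0,0],"gripper": 0.043},{"offset": [0,-0.06,0],"rot": [0,0,0],"gripper": 0.043},{"offset": [0,-0.09,0],"rot": [0,0,0],"gripper": 0.043},{"offset": [0,-0.095,0],"rot": [0,0,0],"gripper": 0.043},{"offset": [0,-0.095,0],"rot": [0,0,0],"gripper": 0.043}]'

```text
time_s: 25.65
ee_pos: [0.5929, 0.033, 0.1327]
orientation: [-1.183, 1.243, -1.246]
wrist_force: [-0.9, -0.7, -1.3]
opening: 0.0432
```

```bash
python3 snap.py 13 scene;python3 -c "
from h import *
r=load('scene13')['frame'][130:370,230:430]
cv2.imwrite('pics/c13.png',cv2.resize(r,None,fx=2.5,fy=2.5,interpolation=2)[:,:,::-1])
plan(.4535,.0445,.13,-2.8)"
```

```text
t 25.7 pos [0.592  0.0327 0.1313] phi -2.8 open 0.0429 F [-0.4  0.3 -0.2]
  offset [-0.0051, 0.0013, -0.1389] rot [-0.0002, 0.0005, 0.0002] rows 2.8
```

View pics/c13.png

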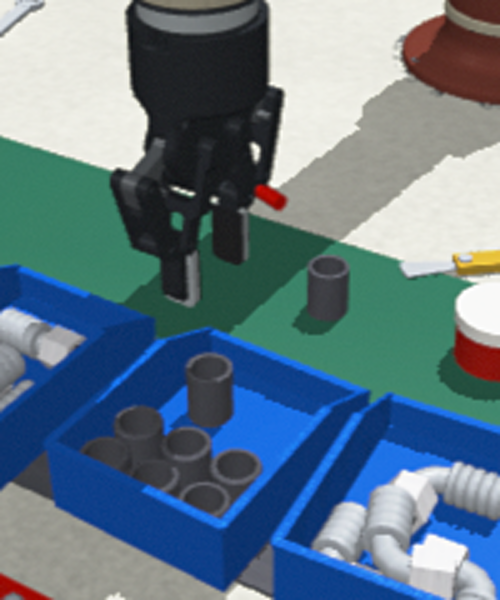

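Call:
servo_tool --deltas '[{"offset": [-0.001,0,-0.02],"rot": [0,0,0],"gripper": 0.055},{"offset": [-0.002,0,-0.06],"rot": [0,0,0],"gripper": 0.055},{"offset": [-0.004,0,-0.1],"rot": [0,0,0],"gripper": 0.055},{"offset": [-0.005,0,-0.128],"rot": [0,0,0],"gripper": 0.055},{"offset": [-0.005,0,-0.137],"rot": [0,0,0],"gripper": 0.055},{"offset": [-0.005,0,-0.139],"rot": [0,0,0],"gripper": 0.055},{"offset": [-0.005,0,-0.139],"rot": [0,0,0],"gripper": 0.055},{"offset": [-0.005,0,-0.139],"rot": [0,0,0],"gripper": 0.055}]'

```text
time_s: 26.5
ee_pos: [0.4553, 0.0445, 0.1309]
orientation: [-1.184, 1.244, -1.246]
wrist_force: [-0.5, -0.8, 0.3]
opening: 0.055
```

```bash
python3 -c "
from h import *
plan(.4535,.0445,.032,-2.8)"
```

```text
t 26.5 pos [0.4553 0.0445 0.1309] phi -2.8 open 0.055 F [-0.5 -0.8  0.3]
  offset [0.0002, 0.0989, -0.0019] rot [-0.0015, -0.0003, -0.0005] rows 2.0
```

Call:
servo_tool --deltas '[{"offset": [0,0.02,-0.001],"rot": [0,0,0],"gripper": 0.055},{"offset": [0,0.05,-0.001],"rot": [0,0,0],"gripper": 0.055},{"offset": [0,0.078,-0.001],"rot": [0,0,0],"gripper": 0.055},{"offset": [0,0.093,-0.001],"rot": [0,0,0],"gripper": 0.055},{"offset": [0,0.098,-0.001],"rot": [0,0,0],"gripper": 0.055},{"offset": [0,0.098,-0.001],"rot": [0,0,0],"gripper": 0.055},{"offset": [0,0.098,-0.001],"rot": [0,0,0],"gripper": 0.04},{"offset": [0,0.098,-0.001],"rot": [0,0,0],"gripper": 0.033},{"offset": [0,0.098,-0.001],"rot": [0,0,0],"gripper": 0.02},{"offset": [0,0.098,-0.001],"rot": [0,0,0],"gripper": 0.02},{"offset": [0,0.098,-0.001],"rot": [0,0,0],"gripper": 0.02},{"offset": [0,0.098,-0.001],"rot": [0,0,0],"gripper": 0.02}]'

```text
time_s: 27.7
ee_pos: [0.4533, 0.0447, 0.0341]
orientation: [-1.184, 1.243, -1.246]
wrist_force: [0.7, -0.1, 5.6]
opening: 0.028
```

```bash
python3 snap.py 14 scene top;python3 -c "
from h import *
r=load('scene14')['frame'][130:290,270:430]
cv2.imwrite('pics/c14.png',cv2.resize(r,None,fx=2.5,fy=2.5,interpolation=2)[:,:,::-1])
for n in('scene14','top14'):
  c=cloud(load(n));s=(np.hypot(c[...,0]-.593,c[...,1]-.032)<.035)&(c[...,2]>.02)&(c[...,2]<.06);f=c[s];f=f[load(n)['frame'][s].astype(int).max(1)<100][:,:2].astype(np.float32);print(n,len(f),cv2.minAreaRect(f) if len(f) else 0)
x,y=inbin('fer',-.033,.028);print(x,y)
plan(x,y,.12,-2.8)"
```

```text
scene14 382 ((0.5919865369796753, 0.02439909800887108), (0.0471976101398468, 0.029914619401097298), 84.08348083496094)
top14 84 ((0.5935533046722412, 0.023844536393880844), (0.049381088465452194, 0.024704983457922935), 84.33003997802734)
0.5954071910220099 0.0875786142488154
 t 27.8 pos [0.4534 0.0447 0.0341] phi -2.8 open 0.0283 F [0.4 0.7 5.7]
  offset [-0.0497, -0.0855, 0.14] rot [-0.0024, 0.0004, -0.0004] rows 3.4
```

View pics/c14.png

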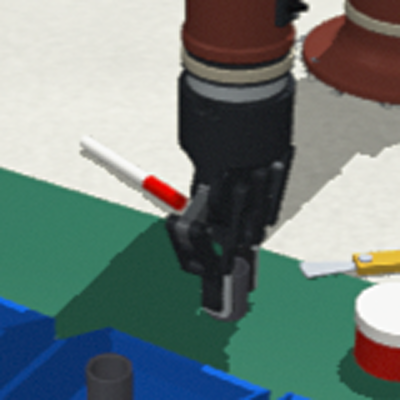

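Call:
servo_tool --deltas '[{"offset": [0,-0.01,0],"rot": [0,0,0],"gripper": 0.02},{"offset": [0,-0.035,0],"rot": [0,0,0],"gripper": 0.02},{"offset": [0,-0.065,0],"rot": [0,0,0],"gripper": 0.02},{"offset": [-0.005,-0.0855,0.014],"rot": [0,0,0],"gripper": 0.02},{"offset": [-0.016,-0.0855,0.045],"rot": [0,0,0],"gripper": 0.02},{"offset": [-0.03,-0.0855,0.085],"rot": [0,0,0],"gripper": 0.02},{"offset": [-0.042,-0.0855,0.118],"rot": [0,0,0],"gripper": 0.02},{"offset": [-0.048,-0.0855,0.135],"rot": [0,0,0],"gripper": 0.02},{"offset": [-0.0497,-0.0855,0.14],"rot": [0,0,0],"gripper": 0.02},{"offset": [-0.0497,-0.0855,0.14],"rot": [0,0,0],"gripper": 0.02},{"offset": [-0.0497,-0.0855,0.14],"rot": [0,0,0],"gripper": 0.02}]'

```text
time_s: 28.9
ee_pos: [0.5932, 0.0869, 0.1184]
orientation: [-1.188, 1.246, -1.244]
wrist_force: [0.0, 0.4, -0.8]
opening: 0.0282
```

```bash
python3 snap.py 15 scene;python3 -c "
from h import *
r=load('scene15')['frame'][130:370,230:430]
cv2.imwrite('pics/c15.png',cv2.resize(r,None,fx=2.5,fy=2.5,interpolation=2)[:,:,::-1])
x,y=inbin('fer',-.033,.028)
plan(x,y,.0378,-2.8)"
```

```text
t 28.95 pos [0.5932 0.0868 0.1185] phi -2.8 open 0.0277 F [-0.5 -1.1 -1.3]
  offset [-0.0009, 0.0807, 0.0023] rot [0.002, 0.0005, 0.0009] rows 1.6
```

View pics/c15.png

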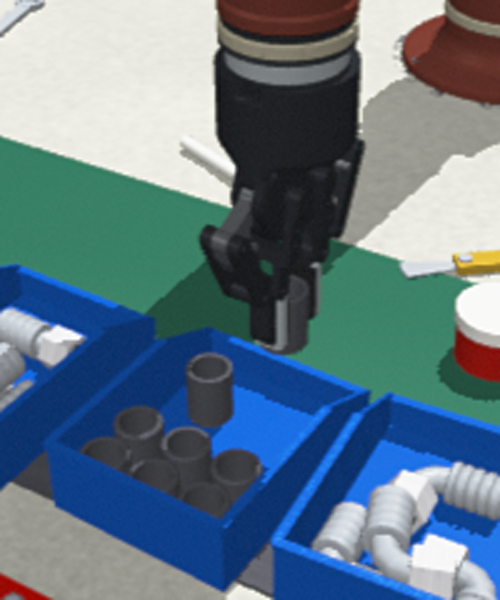

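Call:
servo_tool --deltas '[{"offset": [0,0.01,0.001],"rot": [0,0,0],"gripper": 0.02},{"offset": [0,0.03,0.001],"rot": [0,0,0],"gripper": 0.02},{"offset": [0,0.05,0.001],"rot": [0,0,0],"gripper": 0.02},{"offset": [0,0.066,0.001],"rot": [0,0,0],"gripper": 0.02},{"offset": [0,0.074,0.001],"rot": [0,0,0],"gripper": 0.02},{"offset": [0,0.079,0.001],"rot": [0,0,0],"gripper": 0.02},{"offset": [0,0.081,0.001],"rot": [0,0,0],"gripper": 0.02},{"offset": [0,0.081,0.001],"rot": [0,0,0],"gripper": 0.02}]'

```text
time_s: 29.75
ee_pos: [0.596, 0.0875, 0.0379]
orientation: [-1.185, 1.244, -1.245]
wrist_force: [-0.3, 0.0, -0.1]
opening: 0.0283
```

Call:
servo_tool --deltas '[{"offset": [0,0.0005,0],"rot": [0,0,0],"gripper": 0.02},{"offset": [0,0.001,0],"rot": [0,0,0],"gripper": 0.02},{"offset": [0,0.001,0],"rot": [0,0,0],"gripper": 0.02}]'

```text
time_s: 30.05
ee_pos: [0.5963, 0.0876, 0.0373]
orientation: [-1.185, 1.244, -1.245]
wrist_force: [0.3, -0.1, 2.4]
opening: 0.0281
```

Call:
servo_tool --deltas '[{"offset": [0,0.0003,0],"rot": [0,0,0],"gripper": 0.02},{"offset": [0,0.0003,0],"rot": [0,0,0],"gripper": 0.02}]'

```text
time_s: 30.25
ee_pos: [0.5963, 0.0876, 0.0372]
orientation: [-1.185, 1.244, -1.245]
wrist_force: [-0.5, -0.6, 5.5]
opening: 0.0277
```

Call:
servo_tool --deltas '[{"offset": [0,0,0],"rot": [0,0,0],"gripper": 0.032},{"offset": [0,0,0],"rot": [0,0,0],"gripper": 0.038},{"offset": [0,0,0],"rot": [0,0,0],"gripper": 0.043},{"offset": [0,0,0],"rot": [0,0,0],"gripper": 0.043},{"offset": [0,-0.01,0],"rot": [0,0,0],"gripper": 0.043},{"offset": [0,-0.03,0],"rot": [0,0,0],"gripper": 0.043},{"offset": [0,-0.06,0],"rot": [0,0,0],"gripper": 0.043},{"offset": [0,-0.1,0],"rot": [0,0,0],"gripper": 0.043},{"offset": [0,-0.14,0],"rot": [0,0,0],"gripper": 0.043},{"offset": [0.03,-0.16,-0.01],"rot": [0,0,0],"gripper": 0.043},{"offset": [0.07,-0.17,-0.03],"rot": [0,0,0],"gripper": 0.043},{"offset": [0.11,-0.17,-0.06],"rot": [0,0,0],"gripper": 0.043}]'

```text
time_s: 31.45
ee_pos: [0.5322, -0.0203, 0.2089]
orientation: [-1.181, 1.239, -1.247]
wrist_force: [0.0, -2.1, 0.1]
opening: 0.0431
```

Call:
servo_tool --deltas '[{"offset": [0.04,0,0],"rot": [0,0,0],"gripper": 0.05},{"offset": [0.085,0,0],"rot": [0,0,0],"gripper": 0.05},{"offset": [0.13,0,0],"rot": [0,0,0],"gripper": 0.05},{"offset": [0.175,0,0],"rot": [0,0,0],"gripper": 0.05},{"offset": [0.22,0,0],"rot": [0,0,0],"gripper": 0.05},{"offset": [0.265,0,0],"rot": [0,0,0],"gripper": 0.05},{"offset": [0.31,0,0],"rot": [0,0,0],"gripper": 0.05},{"offset": [0.35,0,0],"rot": [0,0,0],"gripper": 0.05},{"offset": [0.38,0,0],"rot": [0,0,0],"gripper": 0.05},{"offset": [0.39,0,0],"rot": [0,0,0],"gripper": 0.05},{"offset": [0.39,0,0],"rot": [0,0,0],"gripper": 0.05},{"offset": [0.39,0,0],"rot": [0,0,0],"gripper": 0.05}]'

```text
time_s: 32.65
ee_pos: [0.5125, -0.4065, 0.2065]
orientation: [-1.185, 1.243, -1.241]
wrist_force: [0.5, 1.7, -0.7]
opening: 0.0499
```

```bash
python3 snap.py 16 scene top;python3 -c "
from h import *
r=load('scene16')['frame'][160:420,90:560];cv2.imwrite('pics/s16.png',cv2.resize(r,None,fx=1.7,fy=1.7,interpolation=2)[:,:,::-1])
r=load('top16')['frame'][140:345,150:510];cv2.imwrite('pics/t16.png',cv2.resize(r,None,fx=2.2,fy=2.2,interpolation=2)[:,:,::-1])
for n in('top16','scene16'):
  c=cloud(load(n));s=(np.hypot(c[...,0]-.444,c[...,1]-.167)<.05)&(c[...,2]>.012)&(c[...,2]<.07);print('tin',cv2.minAreaRect(c[s][:,:2].astype(np.float32)))
  for nm,x,y in(('strt',.602,-.1),('elb',.6,.2),('nip',.605,-.2425),('f1',.5925,.033),('f2',.5963,.0876)):
    s=(np.hypot(c[...,0]-x,c[...,1]-y)<.012);print(nm,n,np.percentile(c[s][:,2],[50,95]).round(4))
"
```

```text
tin ((0.44320639967918396, 0.16818077862262726), (0.05717019364237785, 0.05716254562139511), 40.205291748046875)
strt top16 [0.0287 0.0331]
elb top16 [0.0217 0.0313]
nip top16 [0.0299 0.0343]
f1 top16 [0.0148 0.0447]
f2 top16 [0.0145 0.0436]
tin ((0.44362202286720276, 0.16730502247810364), (0.05888529121875763, 0.0577315017580986), 12.544243812561035)
strt scene16 [0.0262 0.0317]
elb scene16 [0.0148 0.0294]
nip scene16 [0.0283 0.033 ]
f1 scene16 [0.0369 0.045 ]
f2 scene16 [0.0385 0.0448]
```

View pics/s16.png

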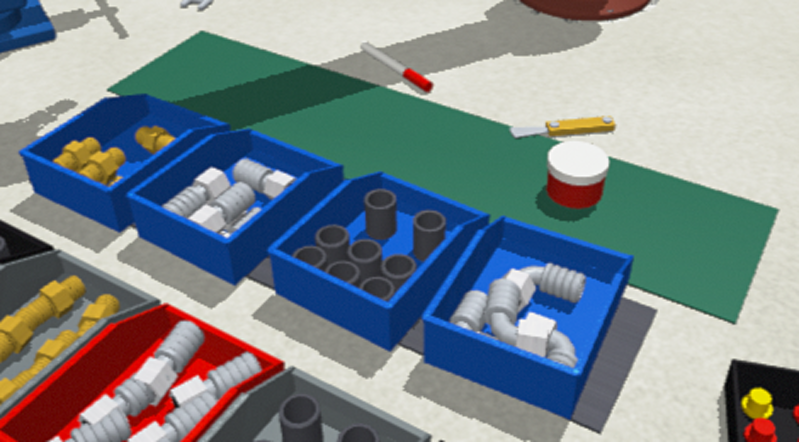

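View pics/t16.png

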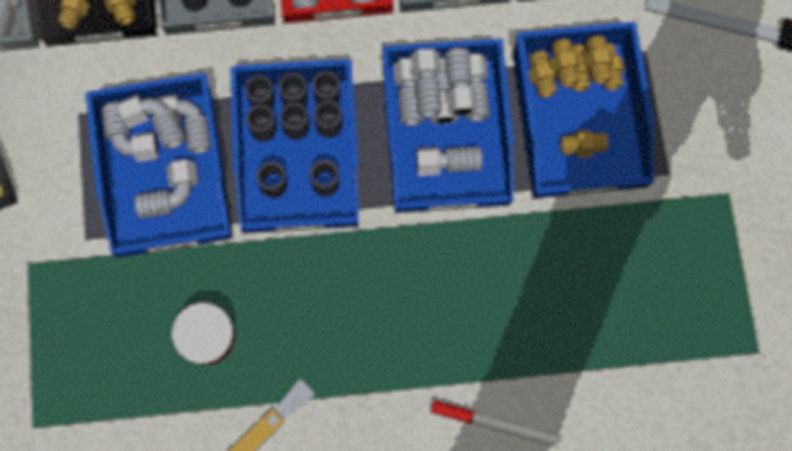

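```bash
python3 -c "
from workcell import bot
print(bot.hand_in(), bot.observe()['time_s'])"
```

```text
the job is handed in; nothing more can be done
the job is handed in; nothing more can be done
```

All five pieces are off the mat and in the bins that hold their kind, and the job is handed in. The last pictures were taken at about 33 s of the 102 s allowed, with the arm clear of everything.

- **Order and placing:** I moved the straight fitting, the elbow, the nipple and then the two ferrules. Each was lowered until the wrist force showed light floor contact, about 3–6 N, before I opened the fingers.
- **Lying pieces:** The straight fitting, elbow and nipple lie flat on the bin floor in front of the stock. Their tops measure roughly 30–34 mm above the bench, against 32 mm expected.
- **Ferrules:** Both stand upright about 55 mm apart in front of the ferrule stock. Their rims measure 44–45 mm, against 44 mm expected.
- **Grease tin:** It is where it started; its measured position changed by less than 1 mm.
- **Disagreements:** The fingers read about 2 mm narrower than the stated diameters on the round pieces and about 1 mm under the nipple's length. All grasps held, and no check failed.

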